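Move the diffuser to the spare folding hook and fold the emptied hook flat

TASK

The diffuser hangs on one of the two folding hooks: swing the other hook, which is folded away, fully out to its stop, move the diffuser over so that it hangs freely on that one, then fold the emptied hook back and press it firmly home against its sprung stop. Treat the hooks gently (never more than about 15 N), do not drop the diffuser, and leave the other things on the ledge where they are.

Things in the scene. Friction and masses are not known exactly. Their poses are not given: they have to be found in the camera images.
- board_a: Fixed upright wooden board carrying hook A, from which the diffuser hangs at the start. Origin on the ledge under its front face; +x out of that face (away from the robot, within 0.3 rad), z up. It fills x -20..0, y -60..30, z 0..235 mm; foot x -60..20, y -70..40, 15 mm high. Boards A and B look alike and swap sides from run to run.
- board_b: Same kind of board, same frame and sizes, carrying hook B, which starts folded and empty.
- pin_a (a point): Hook A's vertical hinge pin at the height of the arm (board frame x 16, y -45, z 215 mm). Axes as the board's. The hook's mount, with its stops, sits crooked by up to 0.1 rad about this pin, either way, against the board, so the folded stop lies within 0.1 rad of parallel to the face and must be felt for.
- pin_b (a point): The same for hook B; crooked by its own amount.
- hook_a: Hook A's swinging arm; origin on its pin, y axis along the arm from pin to tip, z up. Starts out, about along board +x (up to 0.15 rad off; not at a stop); folds flat by swinging about its pin until it lies along board +y, on its stop. Hinge friction about 0.25 N m (2.7 N at 94 mm from the pin): it stays where it is left. Over 16 N of push or pinch on a hook breaks it.
- hook_b (a joint): Swing of hook B about its pin, rad: 0 = folded flat on its stop, 1.57 = fully out (about along board +x), on its outer stop; starts at 0 to 0.12. Same arm, friction and force limit as hook A. A folded arm's last 35 mm stick out past the board's +y edge, its centre line 16 mm (up to 11 more or less) before the face: push it from behind there, or pinch it.
- plate_a (a joint): Turn of the sprung seat that carries hook A and its stops, rad: 0 at rest, positive when the folded hook is pressed towards its board. Spring 50 N m/rad: at 94 mm from the pin 8.5 N give 0.016, 15 N 0.028. Home = hook folded on its stop with the seat turned over 0.016 for 0.2 s: press near the tip with 10 to 13 N, hold about half a second, let go.
- hook_a_tip (a point): Point on the centre line of hook A's arm, 104 mm from the pin. y axis along the arm from pin to tip, z up. The arm is a level round steel bar, 8 mm thick; just past this point it turns up, ending 110 mm from the pin, its top 16 mm above the centre line.
- hook_b_tip (a point): The same point of hook B's arm, of the same shape.
- diffuser: Aluminium tagine diffuser, about 0.25 kg: upright perforated round plate (110 mm across, 6 thick, centre z -107) under a closed eye (12 mm deep in x; opening 24 wide in y, z 0 to -36, 25 degree roof). Origin: peak of the eye, resting on the arm's top. x along the arm, towards the tip at the start; z up. Starts 65 mm from the pin. Lift about 20 mm to pass the upturned end.
- diffuser_grip (a point): Middle of the dark wooden grip tab over the eye, 40 mm above the body's origin, same axes. Tab: 12 mm in x (pinch across this, from above), 22 mm in y, from 4 to 60 mm above the body's origin.
- diffuser_stack: Bystander: three stacked aluminium diffusers, 150 mm across, 25 mm high, lying on the ledge; origin under its centre.
- lemon_jar: Bystander: lidded blue and white ceramic jar, 100 mm across, 130 mm high; origin under its centre.
- tongs: Bystander: steel tongs with black end, 240 mm long along x, 12 mm high; origin under its middle.
- tasting_spoon: Bystander: olive-wood spoon, 205 mm long along x, 11 mm high; origin under its middle.
- timer: Bystander: white plastic timer dial, 68 mm across, 35 mm high; origin under its centre.
Not all that is in view belongs to the job. Leave any purple look-alike of the board_a alone.

How it is judged:
By the outcome, as a careful person would: the job done as asked, in the order asked, and still so for the second after the job is handed in, with the robot touching nothing.
It also fails if it takes over 72 s, if anything falls off the work surface, if the arm or the gripper's body presses on something with over 40 N, if the wrist force passes 120 N, or if a joint passes its speed limit or range.

ROBOT

A 7-joint arm with a two-finger parallel gripper is mounted at the origin on the work surface. World frame = base frame: x ahead of the robot, y to its left, z up, the work surface at z = 0. Lengths are in m, angles in rad, forces in N, time in s.
With the tool pointing down it reaches from about 0.425 to 1.025 m from the base axis. Payload 9.4 kg.
Tool frame: the origin (TCP) lies midway between the tips of the shut fingers; the grasp point (between the pads) lies 19 mm behind it; z points along the fingers, y is the line along which they close (so a half turn about z gives the same grasp; the last joint's range is limited). The gripper opens to 93 mm and grips with 3 to 60 N. Pads are 15 mm wide; open, the fingers measure 128 mm over their backs; the gripper's body (75 mm by 188 mm) begins 65 mm behind the grasp point.
Start: joints at [1.116, 0.599, -0.003, 1.599, 0.002, 0.943, -0.08], TCP at [0.267, -0.674, 0.219] pointing down, gripper open.
Joint ranges: [-2.57, 2.57], [-0.35, 1.97], [-1.29, 1.29], [0.11, 2.56], [-1.05, 4.19], [0.11, 1.86], [-2.63, 2.63]. Speed limits (rad/s): [2.22, 2.22, 3.01, 3.01, 3.14, 3.14, 3.14].

INTERFACE

Orientations are given as a unit quaternion [x, y, z, w].
In Python, from workcell import ctrl gives the robot as it stands.
- The arm moves only by the tool send_rows, never from a script. Its argument "increments" is a list of rows, each an object with "offset": the shift along the tool's x, y, z in m, a list of three; "angular": the turn, a rotation vector about the tool's x, y, z in rad, a list of three; "fingers": the gripper's target within -1 to 1 (shut at 1, half-way at 0, fully open at -1). A call has exactly 5 rows; each row is the pose to reach, as a shift and turn from the pose commanded when the call began, along the tool's axes at that moment; what a row does not reach only later rows make up. A row lasts 1/12 s, in which the tool goes at most 41.7 mm and 7.16 degrees, less where a joint would pass 70% of its speed; a pose out of reach is approached as far as the arm can. A call with a gripper value outside its range is refused whole. The fingers move at their own pace and stop on an object; "force" is the grip in N (left out, the last holds). Time passes only in rows, so rows that repeat a pose let the fingers close, or fill a call up. It gives the time, the measured TCP pose, the force, the opening and the grip force at its end, in the units of the state.
- ctrl.state(): the state, without advancing time (a new reading comes with each control period).
- ctrl.grab_frame(name): name is "scene" or "top"; returns (picture, depth): 480x640x3 uint8, red, green, blue; 480x640 float32, m along the optical axis (not along the pixel's ray), 0 where there is no reading.
- ctrl.get_calibration(name): a dict with "K" (3x3 intrinsics, pixels), "world_from_camera" (4x4, takes a point from camera to world coordinates). Camera axes: x right, y down, z forward; pixel columns grow to the right and rows downward; lengths in m; the calibration is good to about 2 mm. A picture is of the moment at which its call begins. get_calibration takes no time and is no camera call.
- ctrl.sign_off(): hands the job in; it is judged then, once.
The state is a dict: "clock": time; "joint_pos": joint angles; "joint_vel": joint speeds; "effort": joint torques, N m; "position": TCP position; "orientation": TCP orientation; "ft_force": force on the tool from outside, world axes, zero at the start; "ft_torque": the same for the moment, N m; "opening": finger opening in m; "grip_force": force on a finger pad.
Only numpy, scipy, OpenCV 4.12 (cv2) and the standard library are available. Lean on these libraries where they do the work, as an engineer would, in place of code of your own. Each camera call takes 0.05 s, during which the arm holds its last target. There are 200 camera calls.

## Working session

There is one attempt and no reset: what is moved stays moved. The work goes in short steps, Python scripts to look and compute and a tool call to move; the robot and the scene stay as the last step left them, time stands still between calls to the robot, and variables do not carry over. Pictures are saved under pics/ and viewed, at most 10 in all, crops included, and the job is handed in when it is done.

Besides the shell and the picture viewer there is one more tool, called after ">>>" by a JSON object that holds its "name" and its "arguments", one argument or row to a line. send_rows: Moves the arm, as the interface text tells. Its arguments: {"type":"object","properties":{"increments":{"type":"array"},"force":{"type":"number"}},"required":["increments"]}

```bash
mkdir -p pics; cat > h.py <<'E'
import numpy as np, cv2
from workcell import ctrl
from scipy.spatial.transform import Rotation as R
def grab(n,save=None):
    p,d=ctrl.grab_frame(n); c=ctrl.get_calibration(n)
    if save: cv2.imwrite('pics/'+save,p[:,:,::-1])
    K=np.array(c['K']);T=np.array(c['world_from_camera'])
    v,u=np.mgrid[:480,:640]
    P=np.stack([(u-K[0,2])/K[0,0]*d,(v-K[1,2])/K[1,1]*d,d],-1)@T[:3,:3].T+T[:3,3]
    P[d==0]=np.nan
    np.savez('/tmp/'+n+'.npz',p=p,d=d,P=P,K=K,T=T)
    return p,d,P,K,T
def st():
    s=ctrl.state()
    print({k:np.round(s[k],4).tolist() for k in ['clock','position','orientation','ft_force','opening','grip_force','joint_pos']})
E
python3 - <<'E'
from h import *
for n in ['scene','top']:
    p,d,P,K,T=grab(n,n+'0.png'); print(n,K[0,0],np.round(T,3).tolist())
st()
E
```

```text
scene 576.2746201510624 [[-0.814, 0.379, -0.441, 1.099], [0.581, 0.501, -0.642, 0.815], [-0.022, -0.778, -0.628, 0.934], [0.0, 0.0, 0.0, 1.0]]
top 546.1165584610703 [[-0.018, -0.991, 0.132, 0.359], [-1.0, 0.015, -0.026, 0.048], [0.023, -0.132, -0.991, 1.384], [0.0, 0.0, 0.0, 1.0]]
{'clock': 0.1, 'position': [0.2672, -0.6735, 0.2179], 'orientation': [0.9822, 0.1878, -0.0002, -0.0007], 'ft_force': [-0.6081, 0.5563, -0.4867], 'opening': 0.0931, 'grip_force': 0.0, 'joint_pos': [1.1163, 0.6, -0.0025, 1.6001, 0.0018, 0.9429, -0.0798]}
```

View pics/scene0.png

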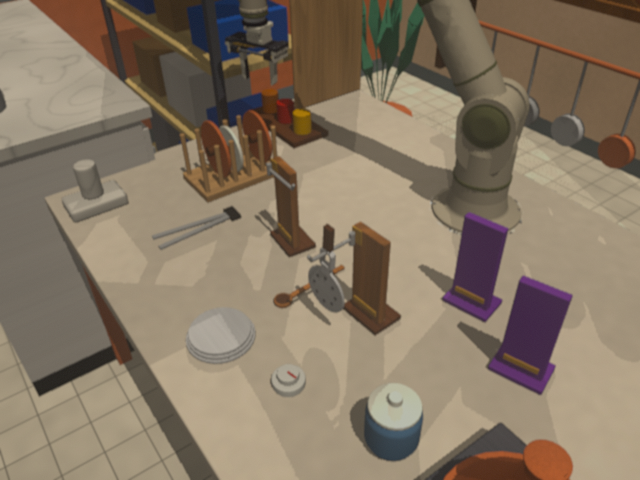

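View pics/top0.png

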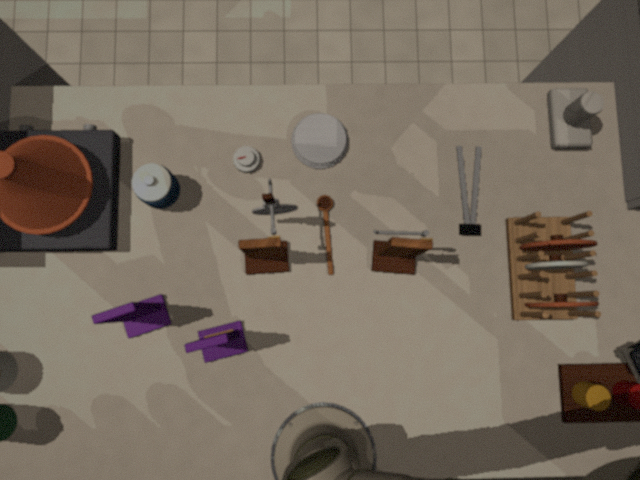

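The scene view shows board A (370,270) with the diffuser on the extended hook (330,260). Board B is at (288,205) with its hook folded, and the purple boards are look-alikes. In the top view, hook A is at (272,185–235), and hook B lies folded along (375–428,233).

```bash
python3 - <<'E'
from h import *
for n in ['top','scene']:
    z=np.load('/tmp/'+n+'.npz');P=z['P'];p=z['p'].astype(int)
    for name,(x0,x1,y0,y1) in dict(A=(0.4,0.75,0.02,0.25),B=(0.4,0.75,-0.27,-0.02)).items():
        m=(P[...,0]>x0)&(P[...,0]<x1)&(P[...,1]>y0)&(P[...,1]<y1)
        brown=(p[...,0]-p[...,2]>25)
        for lab,mm in dict(boardtop=m&brown&(abs(P[...,2]-.235)<.004),arm=m&~brown&(P[...,2]>.205)&(P[...,2]<.236), tall=m&(P[...,2]>.245)).items():
            q=P[mm]
            if len(q)<4: print(n,name,lab,len(q));continue
            xy=q[:,:2].astype(np.float32); 
            r=cv2.minAreaRect((xy*1000).astype(np.float32)); 
            print(n,name,lab,len(q),'mean',q.mean(0).round(4),'rect',np.round(cv2.boxPoints(r),0).tolist(), 'z',np.percentile(q[:,2],[5,95]).round(3))
# crops
a=cv2.imread('pics/top0.png')[150:290,220:450]; b=cv2.imread('pics/scene0.png')[140:340,230:420]
a=cv2.resize(a,(700,426),interpolation=3); cv2.imwrite('pics/topc.png',a)
E
```

```text
top A boardtop 376 mean [0.4988 0.1332 0.2348] rect [[486.0, 178.0], [491.0, 90.0], [514.0, 91.0], [509.0, 179.0]] z [0.232 0.238]
top A arm 230 mean [0.5746 0.1094 0.2205] rect [[461.0, 110.0], [614.0, 50.0], [640.0, 115.0], [486.0, 175.0]] z [0.213 0.231]
top A tall 101 mean [0.588  0.1139 0.272 ] rect [[583.0, 125.0], [585.0, 102.0], [597.0, 103.0], [595.0, 126.0]] z [0.247 0.283]
top B boardtop 364 mean [ 0.4939 -0.1886  0.2347] rect [[480.0, -232.0], [502.0, -233.0], [508.0, -145.0], [486.0, -144.0]] z [0.232 0.238]
top B arm 217 mean [ 0.5174 -0.1737  0.2201] rect [[485.0, -228.0], [522.0, -228.0], [524.0, -109.0], [488.0, -109.0]] z [0.214 0.232]
top B tall 0
scene A boardtop 326 mean [0.5014 0.1384 0.234 ] rect [[479.0, 182.0], [492.0, 91.0], [597.0, 106.0], [585.0, 196.0]] z [0.232 0.237]
scene A arm 327 mean [0.5778 0.1168 0.2198] rect [[518.0, 116.0], [526.0, 82.0], [641.0, 110.0], [633.0, 144.0]] z [0.209 0.231]
scene A tall 203 mean [0.5919 0.122  0.2658] rect [[582.0, 131.0], [587.0, 106.0], [600.0, 109.0], [595.0, 133.0]] z [0.247 0.28 ]
scene B boardtop 185 mean [ 0.4947 -0.1841  0.234 ] rect [[480.0, -232.0], [503.0, -233.0], [509.0, -137.0], [486.0, -136.0]] z [0.232 0.236]
scene B arm 160 mean [ 0.5188 -0.1705  0.2185] rect [[503.0, -225.0], [523.0, -225.0], [525.0, -103.0], [506.0, -103.0]] z [0.209 0.229]
scene B tall 0
```

View pics/topc.png

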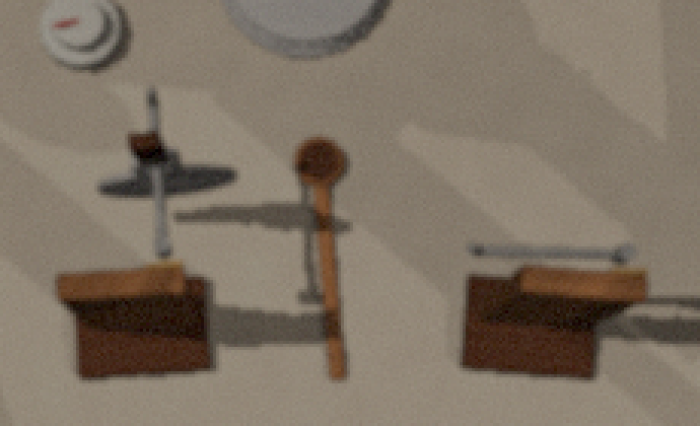

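```bash
cat >> h.py <<'E'
def arms(n,P,p,boxA=(0.52,0.66,0.07,0.15),boxB=(0.508,0.545,-0.24,-0.09)):
    p=p.astype(int)
    for nm,b in dict(A=boxA,B=boxB).items():
        m=(P[...,0]>b[0])&(P[...,0]<b[1])&(P[...,1]>b[2])&(P[...,1]<b[3])&(P[...,2]>.208)&(P[...,2]<.236)&(abs(p[...,0]-p[...,2])<30)
        q=P[m]
        if len(q)<10: print(n,nm,len(q)); continue
        vx,vy,x,y=cv2.fitLine((q[:,:2]*1000).astype(np.float32),cv2.DIST_HUBER,0,.01,.01).ravel()
        t=(q[:,:2]*1000-[x,y])@[vx,vy]
        print(n,nm,len(q),'dir deg',np.degrees(np.arctan2(vy,vx)).round(1),'ends',np.round([x+vx*t.min(),y+vy*t.min(),x+vx*t.max(),y+vy*t.max()],1),'zmed',np.median(q[:,2]).round(4))
E
python3 - <<'E'
from h import *
for n in ['top','scene']:
    z=np.load('/tmp/'+n+'.npz');P=z['P'];p=z['p'];arms(n,P,p)
    # disc and tab extents, board pixels on front face and feet
    m=(P[...,2]>.25)&(P[...,0]>.55)&(P[...,0]<.63)&(P[...,1]>.05)&(P[...,1]<.18)
    q=P[m];print('tab',q.mean(0).round(4),q.min(0).round(3),q.max(0).round(3))
    m=(P[...,2]>.06)&(P[...,2]<.18)&(P[...,0]>.55)&(P[...,0]<.63)&(P[...,1]>.03)&(P[...,1]<.2)
    q=P[m];print('disc',q.mean(0).round(4),np.percentile(q,[2,98],axis=0).round(3).tolist(),len(q))
    # timer / stack surface heights as bias check
    for c,(x0,x1,y0,y1) in dict(stack=(.68,.85,-.1,.08)).items():
        m=(P[...,2]>.02)&(P[...,2]<.03)&(P[...,0]>x0)&(P[...,0]<x1)&(P[...,1]>y0)&(P[...,1]<y1)
        q=P[m]; print(c,((q.min(0)+q.max(0))/2).round(4),(q.max(0)-q.min(0)).round(3))
E
```

```text
top A 224 dir deg 3.3 ends [520.  105.6 638.9 112.4] zmed 0.2193
top B 214 dir deg 87.7 ends [ 515.4 -228.1  520.2 -109.3] zmed 0.2186
tab [0.5883 0.1145 0.275 ] [0.583 0.104 0.251] [0.595 0.126 0.285]
disc [0.5893 0.1059 0.1238] [[0.584, 0.057, 0.067], [0.597, 0.157, 0.169]] 331
stack [ 0.7868 -0.0054  0.025 ] [0.126 0.132 0.01 ]
scene A 347 dir deg 3.1 ends [519.9 112.3 638.7 118.7] zmed 0.2186
scene B 158 dir deg 88.5 ends [ 518.1 -224.9  521.2 -103.3] zmed 0.2181
tab [0.5917 0.1219 0.2682] [0.582 0.107 0.25 ] [0.597 0.132 0.283]
disc [0.5929 0.1126 0.1192] [[0.586, 0.061, 0.066], [0.598, 0.16, 0.173]] 1156
stack [ 0.787  -0.0024  0.0249] [0.126 0.136 0.01 ]
```

```bash
cat >> h.py <<'E'
def plan(tgt,yaw_deg,n=1,start=None,syaw=None):
    """rows (5th-row values) for n calls to world tgt with tool x at yaw, tool down; row k = k/5 of it"""
    s=ctrl.state(); Rm=R.from_quat(s['orientation']).as_matrix()
    p=np.array(s['position'] if start is None else start); x=Rm[:,0]
    y0=np.degrees(np.arctan2(x[1],x[0])) if syaw is None else syaw
    dy=(yaw_deg-y0+180)%360-180
    print('from',p.round(4),'yaw',round(y0,2))
    for i in range(n):
        a=np.radians(y0+dy*i/n); d=(np.array(tgt)-p)/n
        X=np.array([np.cos(a),np.sin(a),0]);Y=np.array([np.sin(a),-np.cos(a),0])
        print('call',i,'off',np.round([d@X,d@Y,-d[2]],4).tolist(),'angz',round(-np.radians(dy/n),4))
E
python3 - <<'E'
from h import *
z=np.load('/tmp/top.npz');P=z['P']
for b in [(.2,.5,-.7,-.25)]:
    m=(P[...,0]>b[0])&(P[...,0]<b[1])&(P[...,1]>b[2])&(P[...,1]<b[3])
    H=[[np.nanmax(np.where(m&(abs(P[...,0]-x)<.03)&(abs(P[...,1]-y)<.03),P[...,2],0)).round(3) for y in (-.64,-.58,-.52,-.46,-.4,-.34,-.28)] for x in (.23,.29,.35,.41,.47)]
    print(H)
plan((.5205,-.1235,.275),88.1,4,start=(.267,-.674,.29))
E
```

```text
[[np.float64(0.258), np.float64(0.348), np.float64(0.009), np.float64(0.01), np.float64(0.01), np.float64(0.007), np.float64(0.008)], [np.float64(0.314), np.float64(0.349), np.float64(0.007), np.float64(0.008), np.float64(0.01), np.float64(0.009), np.float64(0.008)], [np.float64(0.168), np.float64(0.19), np.float64(0.187), np.float64(0.143), np.float64(0.008), np.float64(0.01), np.float64(0.01)], [np.float64(0.159), np.float64(0.121), np.float64(0.162), np.float64(0.032), np.float64(0.01), np.float64(0.008), np.float64(0.008)], [np.float64(0.179), np.float64(0.199), np.float64(0.197), np.float64(0.156), np.float64(0.007), np.float64(0.009), np.float64(0.009)]]
from [ 0.267 -0.674  0.29 ] yaw 21.65
call 0 off [0.1097, -0.1045, 0.0037] angz -0.29
call 1 off [0.135, -0.0688, 0.0037] angz -0.29
call 2 off [0.149, -0.0274, 0.0037] angz -0.29
call 3 off [0.1506, 0.0164, 0.0037] angz -0.29
```

>>> {"name": "send_rows", "arguments": {
  "increments": [
    {"offset":[0,0,-0.03],"angular":[0,0,0],"fingers":-1},
    {"offset":[0,0,-0.06],"angular":[0,0,0],"fingers":-0.5},
    {"offset":[0,0,-0.08],"angular":[0,0,0],"fingers":0},
    {"offset":[0,0,-0.08],"angular":[0,0,0],"fingers":0.14},
    {"offset":[0,0,-0.08],"angular":[0,0,0],"fingers":0.14}
  ],
  "force": 5
}}

```text
clock: 0.52
position: [0.2675, -0.6741, 0.2994]
orientation: [0.982, 0.188, 0.0, 0.001]
ft_force: [-0.0, -0.4, -0.3]
opening: 0.0711
grip_force: 0.0
```

>>> {"name": "send_rows", "arguments": {
  "increments": [
    {"offset":[0.022,-0.021,0],"angular":[0,0,-0.058],"fingers":0.14},
    {"offset":[0.044,-0.042,0],"angular":[0,0,-0.116],"fingers":0.14},
    {"offset":[0.066,-0.063,0],"angular":[0,0,-0.174],"fingers":0.14},
    {"offset":[0.088,-0.084,0],"angular":[0,0,-0.232],"fingers":0.14},
    {"offset":[0.11,-0.104,0],"angular":[0,0,-0.29],"fingers":0.14}
  ]
}}

```text
clock: 0.93
position: [0.3312, -0.5344, 0.2968]
orientation: [0.944, 0.329, -0.0, -0.001]
ft_force: [0.4, -0.3, 0.3]
opening: 0.0413
grip_force: 0.0
```

>>> {"name": "send_rows", "arguments": {
  "increments": [
    {"offset":[0.027,-0.014,0],"angular":[0,0,-0.058],"fingers":0.14},
    {"offset":[0.054,-0.028,0],"angular":[0,0,-0.116],"fingers":0.14},
    {"offset":[0.081,-0.041,0],"angular":[0,0,-0.174],"fingers":0.14},
    {"offset":[0.108,-0.055,0],"angular":[0,0,-0.232],"fingers":0.14},
    {"offset":[0.135,-0.069,0],"angular":[0,0,-0.29],"fingers":0.14}
  ]
}}

```text
clock: 1.35
position: [0.3943, -0.3969, 0.297]
orientation: [0.887, 0.462, -0.0, -0.001]
ft_force: [1.0, 0.4, 1.0]
opening: 0.0403
grip_force: 0.0
```

>>> {"name": "send_rows", "arguments": {
  "increments": [
    {"offset":[0.03,-0.005,0],"angular":[0,0,-0.058],"fingers":0.14},
    {"offset":[0.06,-0.011,0],"angular":[0,0,-0.116],"fingers":0.14},
    {"offset":[0.09,-0.016,0],"angular":[0,0,-0.174],"fingers":0.14},
    {"offset":[0.12,-0.022,0],"angular":[0,0,-0.232],"fingers":0.14},
    {"offset":[0.149,-0.027,0],"angular":[0,0,-0.29],"fingers":0.14}
  ]
}}

```text
clock: 1.77
position: [0.4577, -0.2594, 0.2971]
orientation: [0.811, 0.586, -0.001, -0.001]
ft_force: [0.7, 0.0, -0.2]
opening: 0.0401
grip_force: 0.0
```

>>> {"name": "send_rows", "arguments": {
  "increments": [
    {"offset":[0.03,0.003,0],"angular":[0,0,-0.058],"fingers":0.14},
    {"offset":[0.06,0.006,0],"angular":[0,0,-0.116],"fingers":0.14},
    {"offset":[0.09,0.01,0],"angular":[0,0,-0.174],"fingers":0.14},
    {"offset":[0.12,0.013,0],"angular":[0,0,-0.232],"fingers":0.14},
    {"offset":[0.15,0.016,0],"angular":[0,0,-0.29],"fingers":0.14}
  ]
}}

```text
clock: 2.18
position: [0.5205, -0.1228, 0.2972]
orientation: [0.718, 0.696, -0.001, -0.001]
ft_force: [0.7, -0.3, 0.0]
opening: 0.0402
grip_force: 0.0
```

```bash
python3 - <<'E'
from h import *
st(); plan((.5205,-.1235,.2),88.1,1)
p,d,P,K,T=grab('top','top1.png'); p,d,P,K,T=grab('scene','s1.png')
a=cv2.resize(cv2.imread('pics/top1.png')[150:290,300:470],(510,420),interpolation=3);b=cv2.resize(cv2.imread('pics/s1.png')[100:280,230:350],(280,420),interpolation=3)
cv2.imwrite('pics/c1.png',np.hstack([a,b]))
E
```

```text
{'clock': 2.1833, 'position': [0.5205, -0.1228, 0.2972], 'orientation': [0.7176, 0.6964, -0.0006, -0.0011], 'ft_force': [0.6571, -0.2993, 0.0171], 'opening': 0.0402, 'grip_force': 0.0, 'joint_pos': [0.4626, 0.3125, -0.439, 1.919, 0.161, 0.9468, -0.0825]}
from [ 0.5205 -0.1228  0.2972] yaw 88.28
call 0 off [-0.0007, 0.0, 0.0972] angz 0.0032
```

View pics/c1.png

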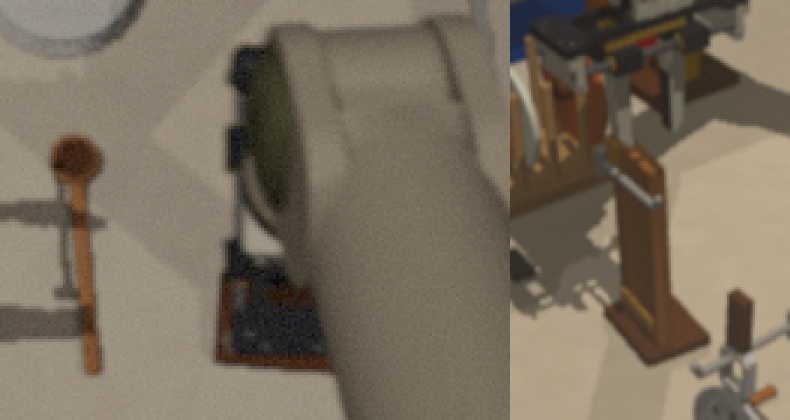

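The crop shows the open gripper above board B's arm overhang: fingers at about (620,120) and (670,110), arm tip at (655,200). Nothing is touching.

>>> {"name": "send_rows", "arguments": {
  "increments": [
    {"offset":[0,0,0.025],"angular":[0,0,0],"fingers":0.14},
    {"offset":[0,0,0.05],"angular":[0,0,0],"fingers":0.14},
    {"offset":[0,0,0.07],"angular":[0,0,0],"fingers":0.14},
    {"offset":[0,0,0.085],"angular":[0,0,0],"fingers":0.14},
    {"offset":[0,0,0.097],"angular":[0,0,0],"fingers":0.14}
  ]
}}

```text
clock: 2.7
position: [0.5191, -0.1247, 0.1989]
orientation: [0.719, 0.695, -0.001, -0.002]
ft_force: [-0.1, -0.2, -0.0]
opening: 0.04
grip_force: 0.0
```

>>> {"name": "send_rows", "arguments": {
  "increments": [
    {"offset":[0,0,0],"angular":[0,0,0],"fingers":0.5},
    {"offset":[0,0,0],"angular":[0,0,0],"fingers":0.68},
    {"offset":[0,0,0],"angular":[0,0,0],"fingers":0.68},
    {"offset":[0,0,0],"angular":[0,0,0],"fingers":0.68},
    {"offset":[0,0,0],"angular":[0,0,0],"fingers":0.68}
  ],
  "force": 4
}}

```text
clock: 3.12
position: [0.5213, -0.1245, 0.2023]
orientation: [0.719, 0.695, 0.0, 0.001]
ft_force: [-0.2, 0.1, -0.3]
opening: 0.016
grip_force: 0.0
```

>>> {"name": "send_rows", "arguments": {
  "increments": [
    {"offset":[-0.0005,0.0092,0],"angular":[0,0,0.1],"fingers":0.68},
    {"offset":[-0.0018,0.0184,0],"angular":[0,0,0.2],"fingers":0.68},
    {"offset":[-0.0041,0.0273,0],"angular":[0,0,0.3],"fingers":0.68},
    {"offset":[-0.0073,0.036,0],"angular":[0,0,0.4],"fingers":0.68},
    {"offset":[-0.0113,0.0443,0],"angular":[0,0,0.5],"fingers":0.68}
  ]
}}

```text
clock: 3.53
position: [0.5643, -0.1373, 0.202]
orientation: [0.87, 0.494, -0.001, -0.0]
ft_force: [-3.7, 0.1, 0.3]
opening: 0.0152
grip_force: 1.3
```

```bash
cat >> h.py <<'E'
def rad(pin):
    s=ctrl.state();p=np.array(s['position'])[:2]-pin;Rm=R.from_quat(s['orientation']).as_matrix();F=np.array(s['ft_force'])
    a=np.arctan2(p[1],p[0]);print('r',np.hypot(*p).round(4),'ang',np.degrees(a).round(2),'yaw',np.degrees(np.arctan2(Rm[1,0],Rm[0,0])).round(2),'F rad,cw',(F@[np.cos(a),np.sin(a),0]).round(2),(F@[np.sin(a),-np.cos(a),0]).round(2),'Fz',F[2].round(2),'z',round(s['position'][2],4),'open',s['opening'],s['grip_force'])
E
python3 - <<'E'
from h import *
rad((.5175,-.2165))
E
```

```text
r 0.092 ang 59.41 yaw 59.18 F rad,cw -1.78 -3.21 Fz 0.28 z 0.202 open 0.01520585499712211 1.2583705969154835
```

Contact shows the expected friction of about 3 N. I'll keep swinging.

>>> {"name": "send_rows", "arguments": {
  "increments": [
    {"offset":[-0.0005,0.0092,0],"angular":[0,0,0.1],"fingers":0.68},
    {"offset":[-0.0018,0.0184,0],"angular":[0,0,0.2],"fingers":0.68},
    {"offset":[-0.0041,0.0273,0],"angular":[0,0,0.3],"fingers":0.68},
    {"offset":[-0.0073,0.036,0],"angular":[0,0,0.4],"fingers":0.68},
    {"offset":[-0.0113,0.0443,0],"angular":[0,0,0.5],"fingers":0.68}
  ]
}}

```text
clock: 3.95
position: [0.5971, -0.1689, 0.202]
orientation: [0.965, 0.264, -0.0, -0.0]
ft_force: [-2.4, 2.9, 0.5]
opening: 0.0147
grip_force: 1.3
```

>>> {"name": "send_rows", "arguments": {
  "increments": [
    {"offset":[-0.0002,0.0065,0],"angular":[0,0,0.07],"fingers":0.68},
    {"offset":[-0.0009,0.0129,0],"angular":[0,0,0.14],"fingers":0.68},
    {"offset":[-0.002,0.0193,0],"angular":[0,0,0.21],"fingers":0.68},
    {"offset":[-0.0036,0.0256,0],"angular":[0,0,0.28],"fingers":0.68},
    {"offset":[-0.0056,0.0317,0],"angular":[0,0,0.35],"fingers":0.68}
  ]
}}

```text
clock: 4.37
position: [0.6094, -0.1985, 0.2022]
orientation: [0.996, 0.093, 0.001, -0.001]
ft_force: [1.1, 2.6, -1.1]
opening: 0.0148
grip_force: 1.4
```

```bash
python3 - <<'E'
from h import *
rad((.5175,-.2165))
E
```

```text
r 0.0936 ang 11.1 yaw 10.62 F rad,cw 1.54 -2.32 Fz -1.08 z 0.2022 open 0.014761805759128305 1.3534069620072842
```

>>> {"name": "send_rows", "arguments": {
  "increments": [
    {"offset":[0,0.0019,0],"angular":[0,0,0.02],"fingers":0.68},
    {"offset":[-0.0001,0.0037,0],"angular":[0,0,0.04],"fingers":0.68},
    {"offset":[-0.0002,0.0056,0],"angular":[0,0,0.06],"fingers":0.68},
    {"offset":[-0.0003,0.0074,0],"angular":[0,0,0.08],"fingers":0.68},
    {"offset":[-0.0005,0.0092,0],"angular":[0,0,0.1],"fingers":0.68}
  ]
}}

```text
clock: 4.78
position: [0.6101, -0.2083, 0.2018]
orientation: [0.999, 0.044, 0.0, -0.0]
ft_force: [1.5, 3.9, 1.3]
opening: 0.0149
grip_force: 1.3
```

>>> {"name": "send_rows", "arguments": {
  "increments": [
    {"offset":[0,0.0005,0],"angular":[0,0,0.005],"fingers":0.68},
    {"offset":[0,0.001,0],"angular":[0,0,0.01],"fingers":0.68},
    {"offset":[0,0.0015,0],"angular":[0,0,0.015],"fingers":0.68},
    {"offset":[0,0.002,0],"angular":[0,0,0.02],"fingers":0.68},
    {"offset":[0,0.0025,0],"angular":[0,0,0.025],"fingers":0.68}
  ]
}}

```text
clock: 5.2
position: [0.6102, -0.211, 0.2016]
orientation: [1.0, 0.031, 0.0, -0.0]
ft_force: [1.8, 2.9, 0.7]
opening: 0.0147
grip_force: 1.3
```

>>> {"name": "send_rows", "arguments": {
  "increments": [
    {"offset":[0,0.0005,0],"angular":[0,0,0.005],"fingers":0.68},
    {"offset":[0,0.001,0],"angular":[0,0,0.01],"fingers":0.68},
    {"offset":[0,0.0015,0],"angular":[0,0,0.015],"fingers":0.68},
    {"offset":[0,0.002,0],"angular":[0,0,0.02],"fingers":0.68},
    {"offset":[0,0.0025,0],"angular":[0,0,0.025],"fingers":0.68}
  ]
}}

```text
clock: 5.62
position: [0.6104, -0.2135, 0.2016]
orientation: [1.0, 0.019, -0.0, -0.0]
ft_force: [1.9, 2.6, 2.0]
opening: 0.0151
grip_force: 1.3
```

>>> {"name": "send_rows", "arguments": {
  "increments": [
    {"offset":[0,0.0005,0],"angular":[0,0,0.005],"fingers":0.68},
    {"offset":[0,0.001,0],"angular":[0,0,0.01],"fingers":0.68},
    {"offset":[0,0.0015,0],"angular":[0,0,0.015],"fingers":0.68},
    {"offset":[0,0.002,0],"angular":[0,0,0.02],"fingers":0.68},
    {"offset":[0,0.0025,0],"angular":[0,0,0.025],"fingers":0.68}
  ]
}}

```text
clock: 6.03
position: [0.6105, -0.216, 0.2016]
orientation: [1.0, 0.006, 0.0, 0.0]
ft_force: [1.6, 3.2, 0.6]
opening: 0.015
grip_force: 1.3
```

>>> {"name": "send_rows", "arguments": {
  "increments": [
    {"offset":[0,0.0005,0],"angular":[0,0,0.005],"fingers":0.68},
    {"offset":[0,0.001,0],"angular":[0,0,0.01],"fingers":0.68},
    {"offset":[0,0.0015,0],"angular":[0,0,0.015],"fingers":0.68},
    {"offset":[0,0.002,0],"angular":[0,0,0.02],"fingers":0.68},
    {"offset":[0,0.0025,0],"angular":[0,0,0.025],"fingers":0.68}
  ]
}}

```text
clock: 6.45
position: [0.6105, -0.2185, 0.2016]
orientation: [1.0, -0.006, -0.0, 0.0]
ft_force: [1.0, 2.9, 0.9]
opening: 0.0151
grip_force: 1.3
```

>>> {"name": "send_rows", "arguments": {
  "increments": [
    {"offset":[0,0.0005,0],"angular":[0,0,0.005],"fingers":0.68},
    {"offset":[0,0.001,0],"angular":[0,0,0.01],"fingers":0.68},
    {"offset":[0,0.0015,0],"angular":[0,0,0.015],"fingers":0.68},
    {"offset":[0,0.002,0],"angular":[0,0,0.02],"fingers":0.68},
    {"offset":[0,0.0025,0],"angular":[0,0,0.025],"fingers":0.68}
  ]
}}

```text
clock: 6.87
position: [0.6104, -0.221, 0.2016]
orientation: [1.0, -0.019, -0.0, 0.0]
ft_force: [1.6, 3.0, 0.6]
opening: 0.0147
grip_force: 1.3
```

>>> {"name": "send_rows", "arguments": {
  "increments": [
    {"offset":[0,0.0005,0],"angular":[0,0,0.005],"fingers":0.68},
    {"offset":[0,0.001,0],"angular":[0,0,0.01],"fingers":0.68},
    {"offset":[0,0.0015,0],"angular":[0,0,0.015],"fingers":0.68},
    {"offset":[0,0.002,0],"angular":[0,0,0.02],"fingers":0.68},
    {"offset":[0,0.0025,0],"angular":[0,0,0.025],"fingers":0.68}
  ]
}}

```text
clock: 7.28
position: [0.6104, -0.2236, 0.2016]
orientation: [1.0, -0.031, 0.0, 0.0]
ft_force: [1.5, 2.8, 0.7]
opening: 0.015
grip_force: 1.3
```

>>> {"name": "send_rows", "arguments": {
  "increments": [
    {"offset":[0,0.0005,0],"angular":[0,0,0.005],"fingers":0.68},
    {"offset":[0,0.001,0],"angular":[0,0,0.01],"fingers":0.68},
    {"offset":[0,0.0015,0],"angular":[0,0,0.015],"fingers":0.68},
    {"offset":[0,0.002,0],"angular":[0,0,0.02],"fingers":0.68},
    {"offset":[0,0.0025,0],"angular":[0,0,0.025],"fingers":0.68}
  ]
}}

```text
clock: 7.7
position: [0.6102, -0.226, 0.2016]
orientation: [0.999, -0.044, 0.0, 0.0]
ft_force: [1.4, 2.3, 0.9]
opening: 0.0151
grip_force: 1.3
```

>>> {"name": "send_rows", "arguments": {
  "increments": [
    {"offset":[0,0.0005,0],"angular":[0,0,0.005],"fingers":0.68},
    {"offset":[0,0.001,0],"angular":[0,0,0.01],"fingers":0.68},
    {"offset":[0,0.0015,0],"angular":[0,0,0.015],"fingers":0.68},
    {"offset":[0,0.002,0],"angular":[0,0,0.02],"fingers":0.68},
    {"offset":[0,0.0025,0],"angular":[0,0,0.025],"fingers":0.68}
  ]
}}

```text
clock: 8.12
position: [0.6101, -0.2272, 0.2015]
orientation: [0.998, -0.056, -0.0, -0.001]
ft_force: [2.6, 6.7, 1.4]
opening: 0.0149
grip_force: 3.4
```

```bash
python3 - <<'E'
from h import *
rad((.5175,-.2165))
p,d,P,K,T=grab('scene','s2.png')
arms('scene',P,p,boxB=(.51,.66,-.25,-.19))
cv2.imwrite('pics/c2.png',cv2.resize(cv2.imread('pics/s2.png')[100:280,180:380],(600,540),interpolation=3))
E
```

```text
r 0.0932 ang -6.58 yaw -6.4 F rad,cw 1.8 -6.92 Fz 1.38 z 0.2015 open 0.014945164775954832 3.440657090395689
scene A 342 dir deg 3.5 ends [520.5 112.  638.  119.2] zmed 0.2187
scene B 295 dir deg 3.0 ends [ 509.9 -218.3  628.7 -212.1] zmed 0.2193
```

View pics/c2.png

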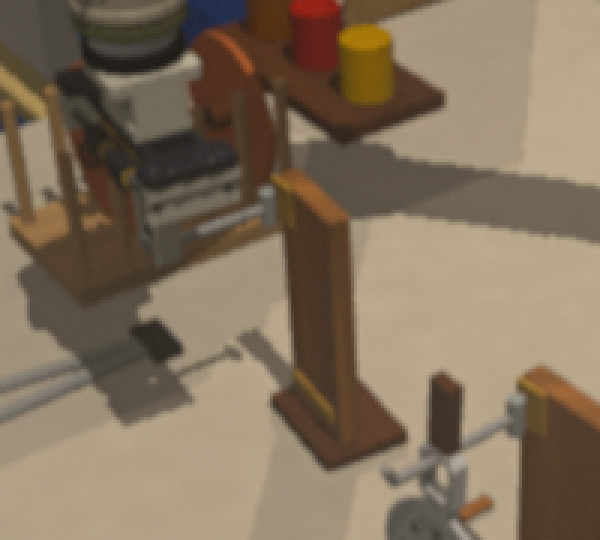

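The force rose to 7 N at the outer stop, and the picture shows arm B pointing straight out from the board at (235,225). I'll press slightly more, back off, open and rise.

>>> {"name": "send_rows", "arguments": {
  "increments": [
    {"offset":[0,0.0004,0],"angular":[0,0,0],"fingers":0.68},
    {"offset":[0,0.0008,0],"angular":[0,0,0],"fingers":0.68},
    {"offset":[0,0.0008,0],"angular":[0,0,0],"fingers":0.68},
    {"offset":[0,0.0008,0],"angular":[0,0,0],"fingers":0.68},
    {"offset":[0,0.0008,0],"angular":[0,0,0],"fingers":0.68}
  ]
}}

```text
clock: 8.58
position: [0.6101, -0.2274, 0.2015]
orientation: [0.998, -0.056, -0.0, -0.001]
ft_force: [2.0, 7.1, 0.9]
opening: 0.0151
grip_force: 3.7
```

>>> {"name": "send_rows", "arguments": {
  "increments": [
    {"offset":[0,-0.002,0],"angular":[0,0,0],"fingers":0.68},
    {"offset":[0,-0.004,0],"angular":[0,0,0],"fingers":0.68},
    {"offset":[0,-0.004,0],"angular":[0,0,0],"fingers":0.5},
    {"offset":[0,-0.004,0],"angular":[0,0,0],"fingers":0.3},
    {"offset":[0,-0.004,0],"angular":[0,0,0],"fingers":0.1}
  ]
}}

```text
clock: 9.0
position: [0.6097, -0.2262, 0.2015]
orientation: [0.998, -0.057, -0.0, 0.0]
ft_force: [-0.7, -0.5, 0.6]
opening: 0.0308
grip_force: 0.0
```

>>> {"name": "send_rows", "arguments": {
  "increments": [
    {"offset":[0,0,0],"angular":[0,0,0],"fingers":0.1},
    {"offset":[0,0,-0.02],"angular":[0,0,0],"fingers":0.1},
    {"offset":[0,0,-0.05],"angular":[0,0,0],"fingers":0.1},
    {"offset":[0,0,-0.08],"angular":[0,0,0],"fingers":0.1},
    {"offset":[0,0,-0.11],"angular":[0,0,0],"fingers":0.1}
  ]
}}

```text
clock: 9.42
position: [0.6098, -0.2257, 0.3126]
orientation: [0.998, -0.056, -0.0, 0.0]
ft_force: [0.9, -0.8, -0.2]
opening: 0.0417
grip_force: 0.0
```

```bash
python3 - <<'E'
from h import *
st()
plan((.590,.118,.31),93.3,4)
p,d,P,K,T=grab('scene')
arms('scene',P,p,boxB=(.53,.66,-.25,-.19))
E
```

```text
{'clock': 9.4167, 'position': [0.6098, -0.2257, 0.3126], 'orientation': [0.9984, -0.0563, -0.0005, 0.0001], 'ft_force': [0.883, -0.8182, -0.2149], 'opening': 0.0417, 'grip_force': 0.0, 'joint_pos': [0.2063, 0.4229, 0.0895, 1.6771, -0.0419, 1.0444, -1.3745]}
from [ 0.6098 -0.2257  0.3126] yaw -6.46
call 0 off [-0.0146, -0.0848, 0.0007] angz -0.4353
call 1 off [0.0225, -0.0831, 0.0007] angz -0.4353
call 2 off [0.0555, -0.0658, 0.0007] angz -0.4353
call 3 off [0.078, -0.0363, 0.0007] angz -0.4353
scene A 338 dir deg 3.5 ends [520.8 112.  638.1 119.2] zmed 0.2184
scene B 127 dir deg -0.8 ends [ 530.8 -216.9  629.6 -218.2] zmed 0.2171
```

>>> {"name": "send_rows", "arguments": {
  "increments": [
    {"offset":[-0.003,-0.017,0],"angular":[0,0,-0.087],"fingers":0.1},
    {"offset":[-0.006,-0.034,0],"angular":[0,0,-0.174],"fingers":0},
    {"offset":[-0.009,-0.051,0],"angular":[0,0,-0.261],"fingers":-0.2},
    {"offset":[-0.012,-0.068,0],"angular":[0,0,-0.348],"fingers":-0.2},
    {"offset":[-0.0146,-0.0848,0],"angular":[0,0,-0.4353],"fingers":-0.2}
  ]
}}

```text
clock: 9.88
position: [0.6049, -0.139, 0.3115]
orientation: [0.987, 0.163, -0.0, 0.0]
ft_force: [-0.5, -0.8, -0.3]
opening: 0.0553
grip_force: 0.0
```

>>> {"name": "send_rows", "arguments": {
  "increments": [
    {"offset":[0.0045,-0.0166,0],"angular":[0,0,-0.087],"fingers":-0.2},
    {"offset":[0.009,-0.0332,0],"angular":[0,0,-0.174],"fingers":-0.2},
    {"offset":[0.0135,-0.0499,0],"angular":[0,0,-0.261],"fingers":-0.2},
    {"offset":[0.018,-0.0665,0],"angular":[0,0,-0.348],"fingers":-0.2},
    {"offset":[0.0225,-0.0831,0],"angular":[0,0,-0.4353],"fingers":-0.2}
  ]
}}

```text
clock: 10.3
position: [0.6, -0.0531, 0.3114]
orientation: [0.928, 0.372, -0.0, 0.0]
ft_force: [-0.3, -0.1, -0.1]
opening: 0.0555
grip_force: 0.0
```

>>> {"name": "send_rows", "arguments": {
  "increments": [
    {"offset":[0.0111,-0.0132,0],"angular":[0,0,-0.087],"fingers":-0.2},
    {"offset":[0.0222,-0.0264,0],"angular":[0,0,-0.174],"fingers":-0.2},
    {"offset":[0.0333,-0.0396,0],"angular":[0,0,-0.261],"fingers":-0.2},
    {"offset":[0.0444,-0.0528,0],"angular":[0,0,-0.348],"fingers":-0.2},
    {"offset":[0.0555,-0.0658,0],"angular":[0,0,-0.4353],"fingers":-0.2}
  ]
}}

```text
clock: 10.72
position: [0.5951, 0.0329, 0.3114]
orientation: [0.826, 0.564, -0.0, 0.0]
ft_force: [0.3, -0.2, 0.2]
opening: 0.0558
grip_force: 0.0
```

>>> {"name": "send_rows", "arguments": {
  "increments": [
    {"offset":[0.0156,-0.0073,0],"angular":[0,0,-0.087],"fingers":-0.2},
    {"offset":[0.0312,-0.0146,0],"angular":[0,0,-0.174],"fingers":-0.2},
    {"offset":[0.0468,-0.0219,0],"angular":[0,0,-0.261],"fingers":-0.2},
    {"offset":[0.0624,-0.0292,0],"angular":[0,0,-0.348],"fingers":-0.2},
    {"offset":[0.078,-0.0363,0],"angular":[0,0,-0.4353],"fingers":-0.2}
  ]
}}

```text
clock: 11.13
position: [0.5901, 0.1187, 0.3114]
orientation: [0.685, 0.729, -0.0, 0.0]
ft_force: [-0.1, -0.3, -0.1]
opening: 0.0558
grip_force: 0.0
```

```bash
python3 - <<'E'
from h import *
for n in ('top','scene'):
    p,d,P,K,T=grab(n,n+'3.png'); arms(n,P,p,boxB=(.53,.66,-.26,-.18))
st(); plan((.590,.1155,.24),93.4,1)
# pin / mount B (grey, near x .51-.53)
cv2.imwrite('pics/c3.png',np.hstack([cv2.resize(cv2.imread('pics/top3.png')[150:290,230:450],(440,280),interpolation=3),cv2.resize(cv2.imread('pics/scene3.png')[160:340,260:420],(320,360),interpolation=3)[:280]]))
E
```

```text
top A 0
top B 174 dir deg -0.7 ends [ 530.1 -221.7  629.5 -222.9] zmed 0.2183
scene A 339 dir deg 3.1 ends [520.5 112.3 638.9 118.8] zmed 0.2186
scene B 108 dir deg -0.7 ends [ 531.3 -216.6  630.7 -217.8] zmed 0.2168
{'clock': 11.2333, 'position': [0.5898, 0.1211, 0.3115], 'orientation': [0.6841, 0.7294, 0.0004, -0.0006], 'ft_force': [-0.3253, -0.1748, -0.0016], 'opening': 0.0558, 'grip_force': 0.0, 'joint_pos': [-0.0073, 0.385, -0.4045, 1.7637, 0.1719, 1.0275, -0.4105]}
from [0.5898 0.1211 0.3115] yaw 93.67
call 0 off [-0.0056, -0.0002, 0.0715] angz 0.0046
```

View pics/c3.png

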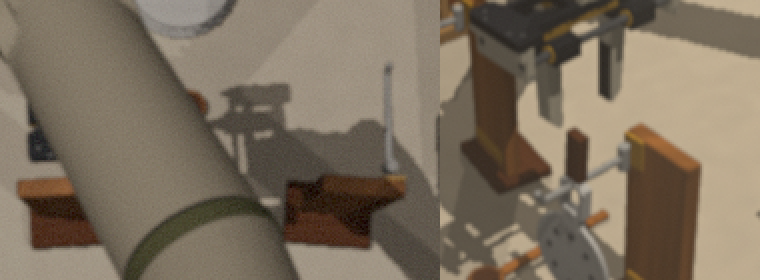

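The top view shows arm B pointing straight out at (388,120). In the scene crop the open fingers, (550,95) and (608,75), are above the tab (577,155). I'll descend and pinch.

>>> {"name": "send_rows", "arguments": {
  "increments": [
    {"offset":[-0.002,0,0.02],"angular":[0,0,0.004],"fingers":-0.2},
    {"offset":[-0.004,0,0.04],"angular":[0,0,0.004],"fingers":-0.2},
    {"offset":[-0.0055,0,0.055],"angular":[0,0,0.004],"fingers":-0.2},
    {"offset":[-0.0055,0,0.065],"angular":[0,0,0.004],"fingers":-0.2},
    {"offset":[-0.0055,0,0.071],"angular":[0,0,0.004],"fingers":-0.2}
  ],
  "force": 10
}}

```text
clock: 11.65
position: [0.5903, 0.1115, 0.2392]
orientation: [0.689, 0.725, -0.001, -0.0]
ft_force: [0.1, 0.1, -0.5]
opening: 0.0559
grip_force: 0.0
```

>>> {"name": "send_rows", "arguments": {
  "increments": [
    {"offset":[0,0,0],"angular":[0,0,0],"fingers":0.2},
    {"offset":[0,0,0],"angular":[0,0,0],"fingers":0.5},
    {"offset":[0,0,0],"angular":[0,0,0],"fingers":0.65},
    {"offset":[0,0,0],"angular":[0,0,0],"fingers":0.75},
    {"offset":[0,0,0],"angular":[0,0,0],"fingers":0.85}
  ]
}}

```text
clock: 12.07
position: [0.5909, 0.113, 0.2413]
orientation: [0.688, 0.726, 0.0, 0.0]
ft_force: [-0.5, -0.9, -0.1]
opening: 0.0272
grip_force: 0.0
```

>>> {"name": "send_rows", "arguments": {
  "increments": [
    {"offset":[0,0,0],"angular":[0,0,0],"fingers":1},
    {"offset":[0,0,0],"angular":[0,0,0],"fingers":1},
    {"offset":[0,0,0],"angular":[0,0,0],"fingers":1},
    {"offset":[0,0,0],"angular":[0,0,0],"fingers":1},
    {"offset":[0,0,0],"angular":[0,0,0],"fingers":1}
  ],
  "force": 20
}}

```text
clock: 12.48
position: [0.5905, 0.1127, 0.2406]
orientation: [0.688, 0.726, -0.0, 0.0]
ft_force: [-0.4, -1.2, 1.2]
opening: 0.0117
grip_force: 20.0
```

>>> {"name": "send_rows", "arguments": {
  "increments": [
    {"offset":[0,0,-0.004],"angular":[0,0,0],"fingers":1},
    {"offset":[0,0,-0.008],"angular":[0,0,0],"fingers":1},
    {"offset":[0,0,-0.012],"angular":[0,0,0],"fingers":1},
    {"offset":[0,0,-0.016],"angular":[0,0,0],"fingers":1},
    {"offset":[0,0,-0.02],"angular":[0,0,0],"fingers":1}
  ],
  "force": 25
}}

```text
clock: 12.9
position: [0.5906, 0.1129, 0.261]
orientation: [0.688, 0.726, 0.0, -0.0]
ft_force: [0.3, 0.7, -2.1]
opening: 0.0117
grip_force: 25.0
```

>>> {"name": "send_rows", "arguments": {
  "increments": [
    {"offset":[0,0.005,0],"angular":[0,0,0],"fingers":1},
    {"offset":[0,0.01,0],"angular":[0,0,0],"fingers":1},
    {"offset":[0,0.015,0],"angular":[0,0,0],"fingers":1},
    {"offset":[0,0.02,0],"angular":[0,0,0],"fingers":1},
    {"offset":[0,0.025,0],"angular":[0,0,0],"fingers":1}
  ]
}}

```text
clock: 13.32
position: [0.6162, 0.1142, 0.2603]
orientation: [0.688, 0.726, -0.0, -0.0]
ft_force: [0.7, -0.1, -2.4]
opening: 0.0122
grip_force: 25.0
```

```bash
python3 - <<'E'
from h import *
st()
p,d,P,K,T=grab('scene','s4.png');arms('scene',P,p,boxB=(.53,.66,-.26,-.18))
cv2.imwrite('pics/c4.png',cv2.resize(cv2.imread('pics/s4.png')[190:340,260:420],(640,600),interpolation=3))
E
```

```text
{'clock': 13.3167, 'position': [0.6162, 0.1142, 0.2603], 'orientation': [0.6877, 0.726, -0.0001, -0.0001], 'ft_force': [0.6603, -0.1214, -2.4046], 'opening': 0.0122, 'grip_force': 24.9974, 'joint_pos': [-0.0117, 0.4621, -0.3826, 1.7729, 0.2065, 0.9464, -0.4252]}
scene A 344 dir deg 3.8 ends [520.5 111.5 638.3 119.3] zmed 0.2185
scene B 108 dir deg -0.4 ends [ 531.2 -217.   630.9 -217.7] zmed 0.2169
```

View pics/c4.png

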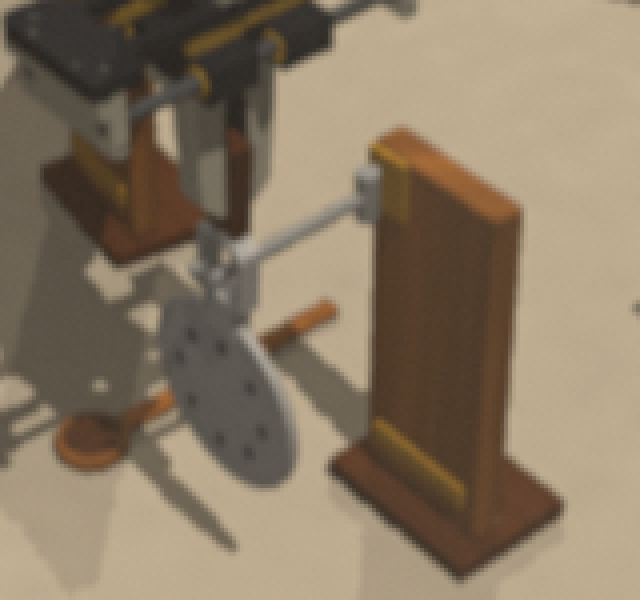

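The picture shows the bar running mid-eye at (215,265), clear of the peak and bottom, with the upturned end at (208,235). I'll continue out past the end.

>>> {"name": "send_rows", "arguments": {
  "increments": [
    {"offset":[0,0.01,0],"angular":[0,0,0],"fingers":1},
    {"offset":[0,0.022,0],"angular":[0,0,0],"fingers":1},
    {"offset":[0,0.036,0],"angular":[0,0,0],"fingers":1},
    {"offset":[0,0.05,0],"angular":[0,0,0],"fingers":1},
    {"offset":[0,0.062,0],"angular":[0,0,0],"fingers":1}
  ]
}}

```text
clock: 13.78
position: [0.6789, 0.1176, 0.2603]
orientation: [0.688, 0.726, 0.0, 0.0]
ft_force: [0.6, -0.0, -2.8]
opening: 0.0117
grip_force: 25.0
```

```bash
python3 - <<'E'
from h import *
st(); plan((.69,-.221,.261),89.3,4)
E
```

```text
{'clock': 13.7833, 'position': [0.6789, 0.1176, 0.2603], 'orientation': [0.6877, 0.726, 0.0, 0.0], 'ft_force': [0.6188, -0.0052, -2.7761], 'opening': 0.0117, 'grip_force': 24.9977, 'joint_pos': [-0.0203, 0.5401, -0.3676, 1.6289, 0.2195, 1.0135, -0.4027]}
from [0.6789 0.1176 0.2603] yaw 93.1
call 0 off [-0.0847, -0.0018, -0.0002] angz 0.0166
call 1 off [-0.0847, -0.0004, -0.0002] angz 0.0166
call 2 off [-0.0847, 0.001, -0.0002] angz 0.0166
call 3 off [-0.0847, 0.0024, -0.0002] angz 0.0166
```

>>> {"name": "send_rows", "arguments": {
  "increments": [
    {"offset":[-0.01,0,0],"angular":[0,0,0.003],"fingers":1},
    {"offset":[-0.026,-0.001,0],"angular":[0,0,0.006],"fingers":1},
    {"offset":[-0.045,-0.001,0],"angular":[0,0,0.01],"fingers":1},
    {"offset":[-0.065,-0.0015,0],"angular":[0,0,0.013],"fingers":1},
    {"offset":[-0.0847,-0.0018,0],"angular":[0,0,0.0166],"fingers":1}
  ]
}}

```text
clock: 14.2
position: [0.6795, 0.0302, 0.2605]
orientation: [0.694, 0.72, -0.001, 0.0]
ft_force: [-0.3, -0.7, -3.1]
opening: 0.0119
grip_force: 25.0
```

>>> {"name": "send_rows", "arguments": {
  "increments": [
    {"offset":[-0.017,0,0],"angular":[0,0,0.003],"fingers":1},
    {"offset":[-0.034,0,0],"angular":[0,0,0.006],"fingers":1},
    {"offset":[-0.051,0,0],"angular":[0,0,0.01],"fingers":1},
    {"offset":[-0.068,0,0],"angular":[0,0,0.013],"fingers":1},
    {"offset":[-0.0847,-0.0004,0],"angular":[0,0,0.0166],"fingers":1}
  ]
}}

```text
clock: 14.62
position: [0.683, -0.0534, 0.2606]
orientation: [0.7, 0.714, -0.0, 0.0]
ft_force: [0.1, 0.7, -3.3]
opening: 0.0119
grip_force: 25.0
```

>>> {"name": "send_rows", "arguments": {
  "increments": [
    {"offset":[-0.017,0,0],"angular":[0,0,0.003],"fingers":1},
    {"offset":[-0.034,0,0],"angular":[0,0,0.006],"fingers":1},
    {"offset":[-0.051,0.001,0],"angular":[0,0,0.01],"fingers":1},
    {"offset":[-0.068,0.001,0],"angular":[0,0,0.013],"fingers":1},
    {"offset":[-0.0847,0.001,0],"angular":[0,0,0.0166],"fingers":1}
  ]
}}

```text
clock: 15.03
position: [0.6859, -0.1382, 0.2605]
orientation: [0.706, 0.709, -0.0, -0.0]
ft_force: [-0.2, 0.3, -3.2]
opening: 0.0124
grip_force: 25.0
```

>>> {"name": "send_rows", "arguments": {
  "increments": [
    {"offset":[-0.02,0.001,0],"angular":[0,0,0.003],"fingers":1},
    {"offset":[-0.04,0.001,0],"angular":[0,0,0.006],"fingers":1},
    {"offset":[-0.06,0.002,0],"angular":[0,0,0.01],"fingers":1},
    {"offset":[-0.075,0.002,0],"angular":[0,0,0.013],"fingers":1},
    {"offset":[-0.0847,0.0024,0],"angular":[0,0,0.0166],"fingers":1}
  ]
}}

```text
clock: 15.45
position: [0.6882, -0.2242, 0.2603]
orientation: [0.712, 0.702, -0.0, 0.0]
ft_force: [-0.3, -0.1, -3.7]
opening: 0.0118
grip_force: 25.0
```

```bash
python3 - <<'E'
from h import *
for n in ('top','scene'):
    p,d,P,K,T=grab(n,n+'5.png'); arms(n,P,p,boxB=(.53,.645,-.26,-.18))
    m=(P[...,2]>.08)&(P[...,2]<.19)&(P[...,0]>.65)&(P[...,0]<.74)&(P[...,1]>-.3)&(P[...,1]<-.14)
    q=P[m]; print('disc',len(q),np.percentile(q,[2,98],axis=0).round(3).tolist() if len(q) else '')
st()
cv2.imwrite('pics/c5.png',np.hstack([cv2.resize(cv2.imread('pics/top5.png')[130:270,350:470],(360,420),interpolation=3),cv2.resize(cv2.imread('pics/scene5.png')[120:280,190:330],(368,420),interpolation=3)]))
E
```

```text
top A 211 dir deg 3.4 ends [520.  105.6 638.9 112.7] zmed 0.2189
top B 175 dir deg -1.0 ends [ 530.1 -221.4  630.7 -223.2] zmed 0.2184
disc 347 [[0.683, -0.272, 0.088], [0.691, -0.179, 0.185]]
scene A 244 dir deg 3.4 ends [520.9 111.4 638.4 118.4] zmed 0.2176
scene B 116 dir deg -1.2 ends [ 531.6 -216.3  630.  -218.3] zmed 0.2171
disc 568 [[0.686, -0.276, 0.086], [0.693, -0.176, 0.186]]
{'clock': 15.55, 'position': [0.6882, -0.2236, 0.2603], 'orientation': [0.7124, 0.7017, -0.0004, 0.0001], 'ft_force': [-0.5725, -0.3311, -3.0861], 'opening': 0.0116, 'grip_force': 24.9993, 'joint_pos': [0.433, 0.5806, -0.3254, 1.5451, 0.2045, 1.0498, 0.04]}
```

View pics/c5.png

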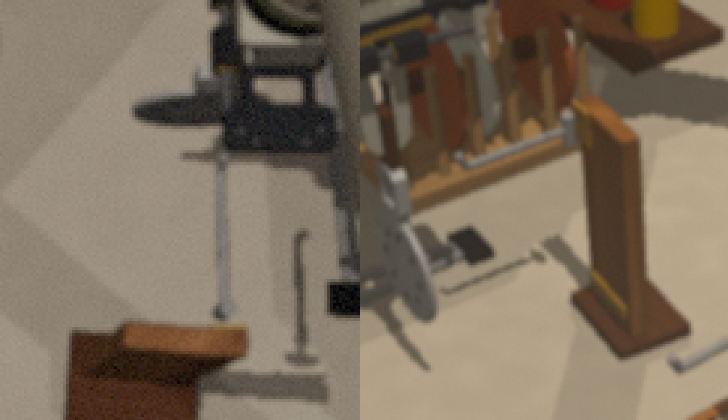

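The top crop shows the diffuser in front of arm B's tip (220,155). The eye is about 3 mm too far to −y, so I'll correct that while entering.

>>> {"name": "send_rows", "arguments": {
  "increments": [
    {"offset":[0.0015,-0.006,0],"angular":[0,0,0],"fingers":1},
    {"offset":[0.0032,-0.014,0],"angular":[0,0,0],"fingers":1},
    {"offset":[0.0032,-0.024,0],"angular":[0,0,0],"fingers":1},
    {"offset":[0.0032,-0.034,0],"angular":[0,0,0],"fingers":1},
    {"offset":[0.0032,-0.042,0],"angular":[0,0,0],"fingers":1}
  ]
}}

```text
clock: 15.97
position: [0.645, -0.2167, 0.2609]
orientation: [0.711, 0.703, -0.0, -0.0]
ft_force: [0.3, -0.8, -2.1]
opening: 0.012
grip_force: 25.0
```

>>> {"name": "send_rows", "arguments": {
  "increments": [
    {"offset":[0,-0.004,0],"angular":[0,0,0],"fingers":1},
    {"offset":[0,-0.009,0],"angular":[0,0,0],"fingers":1},
    {"offset":[0,-0.014,0],"angular":[0,0,0],"fingers":1},
    {"offset":[0,-0.019,0],"angular":[0,0,0],"fingers":1},
    {"offset":[0,-0.024,0],"angular":[0,0,0],"fingers":1}
  ]
}}

```text
clock: 16.38
position: [0.6223, -0.2171, 0.2606]
orientation: [0.711, 0.703, 0.0, 0.0]
ft_force: [-0.5, 0.2, -3.5]
opening: 0.0123
grip_force: 25.0
```

```bash
python3 - <<'E'
from h import *
st()
for n in ('top','scene'):
    p,d,P,K,T=grab(n,n+'6.png'); arms(n,P,p,boxB=(.53,.605,-.26,-.18))
cv2.imwrite('pics/c6.png',np.hstack([cv2.resize(cv2.imread('pics/top6.png')[130:270,350:470],(360,420),interpolation=3),cv2.resize(cv2.imread('pics/scene6.png')[130:250,200:320],(420,420),interpolation=3)]))
E
```

```text
{'clock': 16.3833, 'position': [0.6223, -0.2171, 0.2606], 'orientation': [0.7114, 0.7028, 0.0, 0.0], 'ft_force': [-0.5435, 0.2186, -3.5168], 'opening': 0.0123, 'grip_force': 24.9995, 'joint_pos': [0.474, 0.4979, -0.3394, 1.7008, 0.1932, 0.9758, 0.0518]}
top A 210 dir deg 3.5 ends [520.3 105.5 638.6 112.7] zmed 0.2192
top B 49 dir deg 1.9 ends [ 530.4 -222.4  579.3 -220.8] zmed 0.2178
scene A 243 dir deg 2.6 ends [521.4 112.1 639.4 117.5] zmed 0.218
scene B 83 dir deg -1.7 ends [ 531.  -216.6  604.3 -218.7] zmed 0.2164
```

View pics/c6.png

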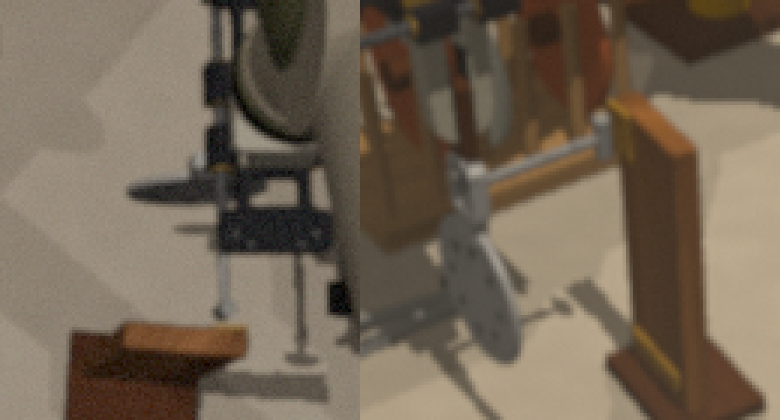

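The eye is threaded onto arm B: the bar enters it at (470,180) in the scene crop. I'll centre it and slide in.

>>> {"name": "send_rows", "arguments": {
  "increments": [
    {"offset":[-0.001,-0.007,0],"angular":[0,0,0],"fingers":1},
    {"offset":[-0.002,-0.014,0],"angular":[0,0,0],"fingers":1},
    {"offset":[-0.003,-0.021,0],"angular":[0,0,0],"fingers":1},
    {"offset":[-0.003,-0.028,0],"angular":[0,0,0],"fingers":1},
    {"offset":[-0.003,-0.034,0],"angular":[0,0,0],"fingers":1}
  ]
}}

```text
clock: 16.9
position: [0.5876, -0.2199, 0.2606]
orientation: [0.712, 0.703, -0.0, -0.0]
ft_force: [0.4, -0.2, -2.6]
opening: 0.0118
grip_force: 25.0
```

>>> {"name": "send_rows", "arguments": {
  "increments": [
    {"offset":[0,0,0.003],"angular":[0,0,0],"fingers":1},
    {"offset":[0,0,0.007],"angular":[0,0,0],"fingers":1},
    {"offset":[0,0,0.011],"angular":[0,0,0],"fingers":1},
    {"offset":[0,0,0.014],"angular":[0,0,0],"fingers":1},
    {"offset":[0,0,0.016],"angular":[0,0,0],"fingers":1}
  ]
}}

```text
clock: 17.32
position: [0.5887, -0.2195, 0.2438]
orientation: [0.711, 0.703, -0.0, -0.0]
ft_force: [-0.3, -0.1, -3.1]
opening: 0.0119
grip_force: 25.0
```

>>> {"name": "send_rows", "arguments": {
  "increments": [
    {"offset":[0,0,0.001],"angular":[0,0,0],"fingers":1},
    {"offset":[0,0,0.002],"angular":[0,0,0],"fingers":1},
    {"offset":[0,0,0.003],"angular":[0,0,0],"fingers":1},
    {"offset":[0,0,0.003],"angular":[0,0,0],"fingers":1},
    {"offset":[0,0,0.003],"angular":[0,0,0],"fingers":1}
  ]
}}

```text
clock: 17.73
position: [0.5888, -0.2196, 0.2418]
orientation: [0.711, 0.703, 0.0, 0.0]
ft_force: [-1.2, -0.7, -2.9]
opening: 0.0119
grip_force: 25.0
```

>>> {"name": "send_rows", "arguments": {
  "increments": [
    {"offset":[0,0,0.0005],"angular":[0,0,0],"fingers":1},
    {"offset":[0,0,0.001],"angular":[0,0,0],"fingers":1},
    {"offset":[0,0,0.0015],"angular":[0,0,0],"fingers":1},
    {"offset":[0,0,0.0015],"angular":[0,0,0],"fingers":1},
    {"offset":[0,0,0.0015],"angular":[0,0,0],"fingers":1}
  ]
}}

```text
clock: 18.15
position: [0.5888, -0.2197, 0.2407]
orientation: [0.711, 0.703, 0.0, 0.0]
ft_force: [-0.3, 0.2, 3.5]
opening: 0.0119
grip_force: 25.0
```

Resting on arm B. I'll ease off slightly, then release.

>>> {"name": "send_rows", "arguments": {
  "increments": [
    {"offset":[0,0,-0.0003],"angular":[0,0,0],"fingers":1},
    {"offset":[0,0,-0.0005],"angular":[0,0,0],"fingers":1},
    {"offset":[0,0,-0.0005],"angular":[0,0,0],"fingers":0.7},
    {"offset":[0,0,-0.0005],"angular":[0,0,0],"fingers":0.6},
    {"offset":[0,0,-0.0005],"angular":[0,0,0],"fingers":0.5}
  ],
  "force": 5
}}

```text
clock: 18.57
position: [0.5885, -0.2197, 0.2403]
orientation: [0.711, 0.703, -0.0, -0.0]
ft_force: [-0.5, 0.2, -0.3]
opening: 0.0208
grip_force: 0.0
```

>>> {"name": "send_rows", "arguments": {
  "increments": [
    {"offset":[0,0,0],"angular":[0,0,0],"fingers":0.4},
    {"offset":[0,0,0],"angular":[0,0,0],"fingers":0.2},
    {"offset":[0,0,0],"angular":[0,0,0],"fingers":0},
    {"offset":[0,0,0],"angular":[0,0,0],"fingers":0},
    {"offset":[0,0,0],"angular":[0,0,0],"fingers":0}
  ]
}}

```text
clock: 18.98
position: [0.5886, -0.2197, 0.2406]
orientation: [0.711, 0.703, -0.0, -0.0]
ft_force: [-0.6, -0.5, 0.7]
opening: 0.0454
grip_force: 0.0
```

>>> {"name": "send_rows", "arguments": {
  "increments": [
    {"offset":[0,0,-0.01],"angular":[0,0,0],"fingers":0},
    {"offset":[0,0,-0.025],"angular":[0,0,0],"fingers":0},
    {"offset":[0,0,-0.045],"angular":[0,0,0],"fingers":0},
    {"offset":[0,0,-0.06],"angular":[0,0,0],"fingers":0},
    {"offset":[0,0,-0.07],"angular":[0,0,0],"fingers":0}
  ]
}}

```text
clock: 19.4
position: [0.5892, -0.2197, 0.3131]
orientation: [0.711, 0.703, 0.001, 0.001]
ft_force: [0.4, -0.4, -0.1]
opening: 0.0466
grip_force: 0.0
```

```bash
python3 - <<'E'
from h import *
st()
p,d,P,K,T=grab('scene','s7.png'); arms('scene',P,p,boxB=(.53,.66,-.26,-.18))
m=(P[...,2]>.245)&(P[...,2]<.285)&(P[...,0]>.57)&(P[...,0]<.61)&(P[...,1]>-.25)&(P[...,1]<-.19); q=P[m]; print('tab',len(q),q.mean(0).round(3),q.max(0).round(3))
a=np.radians(3.3); pin=np.array([.5290,.1095]); t=pin+.093*np.array([np.cos(a),np.sin(a)]); print(t)
plan((t[0],t[1],.31),3.3,4)
E
```

```text
{'clock': 19.4, 'position': [0.5892, -0.2197, 0.3131], 'orientation': [0.7114, 0.7028, 0.0006, 0.001], 'ft_force': [0.373, -0.4133, -0.1275], 'opening': 0.0466, 'grip_force': 0.0, 'joint_pos': [0.5122, 0.4131, -0.3544, 1.7071, 0.1618, 1.0478, 0.0922]}
scene A 247 dir deg 2.9 ends [519.6 111.7 638.7 117.7] zmed 0.2175
scene B 190 dir deg -0.6 ends [ 530.2 -216.4  629.2 -217.3] zmed 0.2179
tab 132 [ 0.591 -0.21   0.266] [ 0.598 -0.199  0.282]
[0.62184579 0.11485345]
from [ 0.5897 -0.2198  0.3144] yaw 89.3
call 0 off [0.0838, 0.007, 0.0011] angz 0.3752
call 1 off [0.0805, -0.0242, 0.0011] angz 0.3752
call 2 off [0.066, -0.052, 0.0011] angz 0.3752
call 3 off [0.0424, -0.0726, 0.0011] angz 0.3752
```

>>> {"name": "send_rows", "arguments": {
  "increments": [
    {"offset":[0.016,0.001,0],"angular":[0,0,0.075],"fingers":0.1},
    {"offset":[0.033,0.003,0],"angular":[0,0,0.15],"fingers":0.1},
    {"offset":[0.05,0.004,0],"angular":[0,0,0.225],"fingers":0.1},
    {"offset":[0.067,0.006,0],"angular":[0,0,0.3],"fingers":0.1},
    {"offset":[0.0838,0.007,0],"angular":[0,0,0.3752],"fingers":0.1}
  ]
}}

```text
clock: 19.87
position: [0.5965, -0.1351, 0.3103]
orientation: [0.831, 0.556, -0.0, -0.0]
ft_force: [-0.2, -0.5, 1.0]
opening: 0.0416
grip_force: 0.0
```

>>> {"name": "send_rows", "arguments": {
  "increments": [
    {"offset":[0.016,-0.005,0],"angular":[0,0,0.075],"fingers":0.1},
    {"offset":[0.032,-0.01,0],"angular":[0,0,0.15],"fingers":0.1},
    {"offset":[0.048,-0.015,0],"angular":[0,0,0.225],"fingers":0.1},
    {"offset":[0.064,-0.019,0],"angular":[0,0,0.3],"fingers":0.1},
    {"offset":[0.0805,-0.0242,0],"angular":[0,0,0.3752],"fingers":0.1}
  ]
}}

```text
clock: 20.28
position: [0.6045, -0.0516, 0.3102]
orientation: [0.92, 0.391, -0.0, -0.0]
ft_force: [0.2, 0.4, -0.5]
opening: 0.0418
grip_force: 0.0
```

>>> {"name": "send_rows", "arguments": {
  "increments": [
    {"offset":[0.013,-0.01,0],"angular":[0,0,0.075],"fingers":0.1},
    {"offset":[0.026,-0.021,0],"angular":[0,0,0.15],"fingers":0.1},
    {"offset":[0.04,-0.031,0],"angular":[0,0,0.225],"fingers":0.1},
    {"offset":[0.053,-0.042,0],"angular":[0,0,0.3],"fingers":0.1},
    {"offset":[0.066,-0.052,0],"angular":[0,0,0.3752],"fingers":0.1}
  ]
}}

```text
clock: 20.7
position: [0.6123, 0.0323, 0.3102]
orientation: [0.977, 0.213, -0.0, -0.0]
ft_force: [0.7, 0.9, -0.2]
opening: 0.0419
grip_force: 0.0
```

>>> {"name": "send_rows", "arguments": {
  "increments": [
    {"offset":[0.01,-0.017,0],"angular":[0,0,0.075],"fingers":0.1},
    {"offset":[0.02,-0.034,0],"angular":[0,0,0.15],"fingers":0.1},
    {"offset":[0.03,-0.05,0],"angular":[0,0,0.225],"fingers":0.1},
    {"offset":[0.038,-0.064,0],"angular":[0,0,0.3],"fingers":0.1},
    {"offset":[0.0424,-0.0726,0],"angular":[0,0,0.3752],"fingers":0.1}
  ]
}}

```text
clock: 21.12
position: [0.6204, 0.1175, 0.3101]
orientation: [1.0, 0.028, -0.0, -0.0]
ft_force: [-0.0, 0.4, 0.9]
opening: 0.0418
grip_force: 0.0
```

```bash
python3 - <<'E'
from h import *
st()
p,d,P,K,T=grab('top');arms('top',P,p,boxA=(.53,.64,.08,.15),boxB=(.53,.66,-.26,-.18))
z=P; m=(P[...,2]>.245)&(P[...,2]<.29)&(P[...,0]>.57)&(P[...,0]<.61)&(P[...,1]>-.25)&(P[...,1]<-.19); q=P[m]; print('tab',len(q),q.mean(0).round(3) if len(q) else '')
plan((.6218,.1149,.2),3.3,1)
E
```

```text
{'clock': 21.1167, 'position': [0.6204, 0.1175, 0.3101], 'orientation': [0.9996, 0.0281, -0.0004, -0.0003], 'ft_force': [-0.025, 0.3752, 0.8947], 'opening': 0.0418, 'grip_force': 0.0, 'joint_pos': [-0.2273, 0.4007, -0.0708, 1.7159, 0.0312, 1.0267, -1.8233]}
top A 0
top B 179 dir deg -0.3 ends [ 530.4 -221.4  630.5 -221.9] zmed 0.2183
tab 105 [ 0.588 -0.215  0.272]
from [0.6202 0.1191 0.31  ] yaw 3.03
call 0 off [0.0013, 0.0043, 0.11] angz -0.0047
```

>>> {"name": "send_rows", "arguments": {
  "increments": [
    {"offset":[0.001,0.003,0.03],"angular":[0,0,0],"fingers":0.1},
    {"offset":[0.001,0.004,0.06],"angular":[0,0,0],"fingers":0.1},
    {"offset":[0.001,0.004,0.085],"angular":[0,0,0],"fingers":0.1},
    {"offset":[0.001,0.004,0.1],"angular":[0,0,0],"fingers":0.1},
    {"offset":[0.001,0.004,0.109],"angular":[0,0,0],"fingers":0.1}
  ]
}}

```text
clock: 21.58
position: [0.6207, 0.1102, 0.1991]
orientation: [1.0, 0.03, -0.002, 0.0]
ft_force: [-0.4, 0.5, 0.0]
opening: 0.0421
grip_force: 0.0
```

>>> {"name": "send_rows", "arguments": {
  "increments": [
    {"offset":[0,0,0],"angular":[0,0,0],"fingers":0.4},
    {"offset":[0,0,0],"angular":[0,0,0],"fingers":0.6},
    {"offset":[0,0,0],"angular":[0,0,0],"fingers":0.64},
    {"offset":[0,0,0],"angular":[0,0,0],"fingers":0.64},
    {"offset":[0,0,0],"angular":[0,0,0],"fingers":0.64}
  ],
  "force": 4
}}

```text
clock: 22.0
position: [0.6224, 0.1112, 0.2027]
orientation: [1.0, 0.029, 0.001, -0.0]
ft_force: [-0.9, 0.7, -1.4]
opening: 0.0177
grip_force: 0.0
```

```bash
python3 - <<'E'
from h import *
st();rad((.529,.1095))
E
```

```text
{'clock': 22.0, 'position': [0.6224, 0.1112, 0.2027], 'orientation': [0.9996, 0.0289, 0.0009, -0.0002], 'ft_force': [-0.927, 0.6595, -1.4433], 'opening': 0.0177, 'grip_force': 0.0, 'joint_pos': [-0.2196, 0.5042, -0.0692, 1.8357, 0.0466, 0.8015, -1.8255]}
r 0.0934 ang 1.02 yaw 3.32 F rad,cw -0.92 -0.68 Fz -1.44 z 0.2027 open 0.017670449484389776 0.0
```

>>> {"name": "send_rows", "arguments": {
  "increments": [
    {"offset":[-0.0005,-0.0093,0],"angular":[0,0,-0.1],"fingers":0.64},
    {"offset":[-0.0019,-0.0186,0],"angular":[0,0,-0.2],"fingers":0.64},
    {"offset":[-0.0042,-0.0276,0],"angular":[0,0,-0.3],"fingers":0.64},
    {"offset":[-0.0074,-0.0364,0],"angular":[0,0,-0.4],"fingers":0.64},
    {"offset":[-0.0114,-0.0448,0],"angular":[0,0,-0.5],"fingers":0.64}
  ]
}}

```text
clock: 22.42
position: [0.6092, 0.1551, 0.2026]
orientation: [0.961, 0.277, 0.002, 0.0]
ft_force: [3.5, -0.7, 0.2]
opening: 0.0169
grip_force: 1.4
```

>>> {"name": "send_rows", "arguments": {
  "increments": [
    {"offset":[-0.0005,-0.0093,0],"angular":[0,0,-0.1],"fingers":0.64},
    {"offset":[-0.0019,-0.0186,0],"angular":[0,0,-0.2],"fingers":0.64},
    {"offset":[-0.0042,-0.0276,0],"angular":[0,0,-0.3],"fingers":0.64},
    {"offset":[-0.0074,-0.0364,0],"angular":[0,0,-0.4],"fingers":0.64},
    {"offset":[-0.0114,-0.0448,0],"angular":[0,0,-0.5],"fingers":0.64}
  ]
}}

```text
clock: 22.83
position: [0.5758, 0.1877, 0.2027]
orientation: [0.862, 0.507, 0.002, 0.0]
ft_force: [2.8, 0.1, -0.1]
opening: 0.0168
grip_force: 1.3
```

```bash
python3 - <<'E'
from h import *
st();rad((.529,.1075))
p,d,P,K,T=grab('scene','s8.png')
cv2.imwrite('pics/c8.png',cv2.resize(cv2.imread('pics/s8.png')[150:330,280:440],(533,600),interpolation=3))
E
```

```text
{'clock': 22.8333, 'position': [0.5758, 0.1877, 0.2027], 'orientation': [0.8622, 0.5066, 0.0018, 0.0005], 'ft_force': [2.7973, 0.1482, -0.0931], 'opening': 0.0168, 'grip_force': 1.3398, 'joint_pos': [-0.1641, 0.4934, -0.3543, 1.8844, 0.2322, 0.8, -1.15]}
r 0.0929 ang 59.72 yaw 60.88 F rad,cw 1.54 2.34 Fz -0.09 z 0.2027 open 0.016768593160683295 1.3398130796849728
```

>>> {"name": "send_rows", "arguments": {
  "increments": [
    {"offset":[-0.0002,-0.0065,0],"angular":[0,0,-0.07],"fingers":0.64},
    {"offset":[-0.0009,-0.013,0],"angular":[0,0,-0.14],"fingers":0.64},
    {"offset":[-0.002,-0.0194,0],"angular":[0,0,-0.21],"fingers":0.64},
    {"offset":[-0.0036,-0.0257,0],"angular":[0,0,-0.28],"fingers":0.64},
    {"offset":[-0.0057,-0.0319,0],"angular":[0,0,-0.35],"fingers":0.64}
  ]
}}

```text
clock: 23.3
position: [0.5453, 0.1985, 0.2026]
orientation: [0.762, 0.648, 0.002, 0.0]
ft_force: [3.7, 2.1, -0.1]
opening: 0.0169
grip_force: 1.4
```

>>> {"name": "send_rows", "arguments": {
  "increments": [
    {"offset":[0,-0.0011,0],"angular":[0,0,-0.012],"fingers":0.64},
    {"offset":[0,-0.0022,0],"angular":[0,0,-0.024],"fingers":0.64},
    {"offset":[-0.0001,-0.0033,0],"angular":[0,0,-0.036],"fingers":0.64},
    {"offset":[-0.0001,-0.0044,0],"angular":[0,0,-0.048],"fingers":0.64},
    {"offset":[-0.0002,-0.0056,0],"angular":[0,0,-0.06],"fingers":0.64}
  ]
}}

```text
clock: 23.72
position: [0.5388, 0.1985, 0.2018]
orientation: [0.743, 0.67, 0.0, 0.0]
ft_force: [3.0, 0.9, 1.7]
opening: 0.0166
grip_force: 1.3
```

```bash
python3 - <<'E'
from h import *
rad((.529,.1075))
E
```

```text
r 0.0915 ang 83.85 yaw 84.07 F rad,cw 1.22 2.87 Fz 1.74 z 0.2018 open 0.016594098885567503 1.30837082862854
```

>>> {"name": "send_rows", "arguments": {
  "increments": [
    {"offset":[0.0002,-0.0011,0],"angular":[0,0,-0.012],"fingers":0.64},
    {"offset":[0.0004,-0.0022,0],"angular":[0,0,-0.024],"fingers":0.64},
    {"offset":[0.0006,-0.0033,0],"angular":[0,0,-0.036],"fingers":0.64},
    {"offset":[0.0008,-0.0044,0],"angular":[0,0,-0.048],"fingers":0.64},
    {"offset":[0.001,-0.0056,0],"angular":[0,0,-0.06],"fingers":0.64}
  ]
}}

```text
clock: 24.13
position: [0.5326, 0.1996, 0.2014]
orientation: [0.722, 0.692, -0.001, 0.0]
ft_force: [1.9, -1.6, 1.7]
opening: 0.0173
grip_force: 1.2
```

>>> {"name": "send_rows", "arguments": {
  "increments": [
    {"offset":[0,-0.0005,0],"angular":[0,0,-0.005],"fingers":0.64},
    {"offset":[0,-0.001,0],"angular":[0,0,-0.01],"fingers":0.64},
    {"offset":[0,-0.0015,0],"angular":[0,0,-0.016],"fingers":0.64},
    {"offset":[0,-0.002,0],"angular":[0,0,-0.021],"fingers":0.64},
    {"offset":[0,-0.0025,0],"angular":[0,0,-0.027],"fingers":0.64}
  ]
}}

```text
clock: 24.55
position: [0.5303, 0.2, 0.2015]
orientation: [0.713, 0.702, -0.0, 0.0]
ft_force: [2.5, -1.7, 0.9]
opening: 0.0165
grip_force: 1.2
```

>>> {"name": "send_rows", "arguments": {
  "increments": [
    {"offset":[0,-0.0005,0],"angular":[0,0,-0.005],"fingers":0.64},
    {"offset":[0,-0.001,0],"angular":[0,0,-0.01],"fingers":0.64},
    {"offset":[0,-0.0015,0],"angular":[0,0,-0.016],"fingers":0.64},
    {"offset":[0,-0.002,0],"angular":[0,0,-0.021],"fingers":0.64},
    {"offset":[0,-0.0025,0],"angular":[0,0,-0.027],"fingers":0.64}
  ]
}}

```text
clock: 24.97
position: [0.5278, 0.2002, 0.2015]
orientation: [0.703, 0.711, -0.0, -0.0]
ft_force: [2.1, -1.8, 1.0]
opening: 0.017
grip_force: 1.2
```

>>> {"name": "send_rows", "arguments": {
  "increments": [
    {"offset":[0,-0.0005,0],"angular":[0,0,-0.005],"fingers":0.64},
    {"offset":[0,-0.001,0],"angular":[0,0,-0.01],"fingers":0.64},
    {"offset":[0,-0.0015,0],"angular":[0,0,-0.016],"fingers":0.64},
    {"offset":[0,-0.002,0],"angular":[0,0,-0.021],"fingers":0.64},
    {"offset":[0,-0.0025,0],"angular":[0,0,-0.027],"fingers":0.64}
  ]
}}

```text
clock: 25.38
position: [0.5253, 0.2003, 0.2016]
orientation: [0.693, 0.721, -0.0, -0.0]
ft_force: [2.4, -1.8, -0.4]
opening: 0.017
grip_force: 1.2
```

>>> {"name": "send_rows", "arguments": {
  "increments": [
    {"offset":[0,-0.0005,0],"angular":[0,0,-0.005],"fingers":0.64},
    {"offset":[0,-0.001,0],"angular":[0,0,-0.01],"fingers":0.64},
    {"offset":[0,-0.0015,0],"angular":[0,0,-0.016],"fingers":0.64},
    {"offset":[0,-0.002,0],"angular":[0,0,-0.021],"fingers":0.64},
    {"offset":[0,-0.0025,0],"angular":[0,0,-0.027],"fingers":0.64}
  ]
}}

```text
clock: 25.8
position: [0.5229, 0.2002, 0.2016]
orientation: [0.684, 0.73, 0.0, -0.0]
ft_force: [2.9, -0.8, -0.2]
opening: 0.0167
grip_force: 1.2
```

>>> {"name": "send_rows", "arguments": {
  "increments": [
    {"offset":[0,-0.0005,0],"angular":[0,0,-0.005],"fingers":0.64},
    {"offset":[0,-0.001,0],"angular":[0,0,-0.01],"fingers":0.64},
    {"offset":[0,-0.0015,0],"angular":[0,0,-0.016],"fingers":0.64},
    {"offset":[0,-0.002,0],"angular":[0,0,-0.021],"fingers":0.64},
    {"offset":[0,-0.0025,0],"angular":[0,0,-0.027],"fingers":0.64}
  ]
}}

```text
clock: 26.22
position: [0.5204, 0.2001, 0.2016]
orientation: [0.674, 0.739, 0.0, -0.0]
ft_force: [2.8, -1.3, -0.2]
opening: 0.0169
grip_force: 1.2
```

>>> {"name": "send_rows", "arguments": {
  "increments": [
    {"offset":[0,-0.0005,0],"angular":[0,0,-0.005],"fingers":0.64},
    {"offset":[0,-0.001,0],"angular":[0,0,-0.01],"fingers":0.64},
    {"offset":[0,-0.0015,0],"angular":[0,0,-0.016],"fingers":0.64},
    {"offset":[0,-0.002,0],"angular":[0,0,-0.021],"fingers":0.64},
    {"offset":[0,-0.0025,0],"angular":[0,0,-0.027],"fingers":0.64}
  ]
}}

```text
clock: 26.63
position: [0.5179, 0.1999, 0.2016]
orientation: [0.664, 0.748, 0.0, -0.0]
ft_force: [2.3, -1.5, 0.4]
opening: 0.0167
grip_force: 1.2
```

>>> {"name": "send_rows", "arguments": {
  "increments": [
    {"offset":[0,-0.0005,0],"angular":[0,0,-0.005],"fingers":0.64},
    {"offset":[0,-0.001,0],"angular":[0,0,-0.01],"fingers":0.64},
    {"offset":[0,-0.0015,0],"angular":[0,0,-0.016],"fingers":0.64},
    {"offset":[0,-0.002,0],"angular":[0,0,-0.021],"fingers":0.64},
    {"offset":[0,-0.0025,0],"angular":[0,0,-0.027],"fingers":0.64}
  ]
}}

```text
clock: 27.05
position: [0.5154, 0.1996, 0.2016]
orientation: [0.653, 0.757, 0.0, -0.0]
ft_force: [2.4, -0.1, -0.2]
opening: 0.0168
grip_force: 1.3
```

>>> {"name": "send_rows", "arguments": {
  "increments": [
    {"offset":[0,-0.0005,0],"angular":[0,0,-0.005],"fingers":0.64},
    {"offset":[0,-0.001,0],"angular":[0,0,-0.01],"fingers":0.64},
    {"offset":[0,-0.0015,0],"angular":[0,0,-0.016],"fingers":0.64},
    {"offset":[0,-0.002,0],"angular":[0,0,-0.021],"fingers":0.64},
    {"offset":[0,-0.0025,0],"angular":[0,0,-0.027],"fingers":0.64}
  ]
}}

```text
clock: 27.47
position: [0.5129, 0.1993, 0.2016]
orientation: [0.643, 0.766, 0.0, -0.0]
ft_force: [2.1, 0.6, 0.6]
opening: 0.0168
grip_force: 1.3
```

>>> {"name": "send_rows", "arguments": {
  "increments": [
    {"offset":[0,-0.0005,0],"angular":[0,0,-0.005],"fingers":0.64},
    {"offset":[0,-0.001,0],"angular":[0,0,-0.01],"fingers":0.64},
    {"offset":[0,-0.0015,0],"angular":[0,0,-0.016],"fingers":0.64},
    {"offset":[0,-0.002,0],"angular":[0,0,-0.021],"fingers":0.64},
    {"offset":[0,-0.0025,0],"angular":[0,0,-0.027],"fingers":0.64}
  ]
}}

```text
clock: 27.88
position: [0.5109, 0.1989, 0.2017]
orientation: [0.633, 0.774, 0.0, 0.0]
ft_force: [5.4, 1.1, -0.1]
opening: 0.0167
grip_force: 2.5
```

```bash
python3 - <<'E'
from h import *
rad((.529,.1075))
p,d,P,K,T=grab('scene','s9.png')
arms('scene',P,p,boxA=(.50,.55,.1,.24),boxB=(.53,.66,-.26,-.18))
a=cv2.resize(cv2.imread('pics/s9.png')[130:330,240:440],(600,600),interpolation=3); cv2.imwrite('pics/c9.png',a)
E
```

```text
r 0.0932 ang 101.18 yaw 101.49 F rad,cw 0.07 5.57 Fz -0.1 z 0.2017 open 0.016733101196034404 2.4699240177869797
scene A 208 dir deg 15.8 ends [498.8 202.7 534.6 212.8] zmed 0.2235
scene B 173 dir deg 0.0 ends [ 530.  -216.1  630.3 -216.1] zmed 0.218
```

View pics/c9.png

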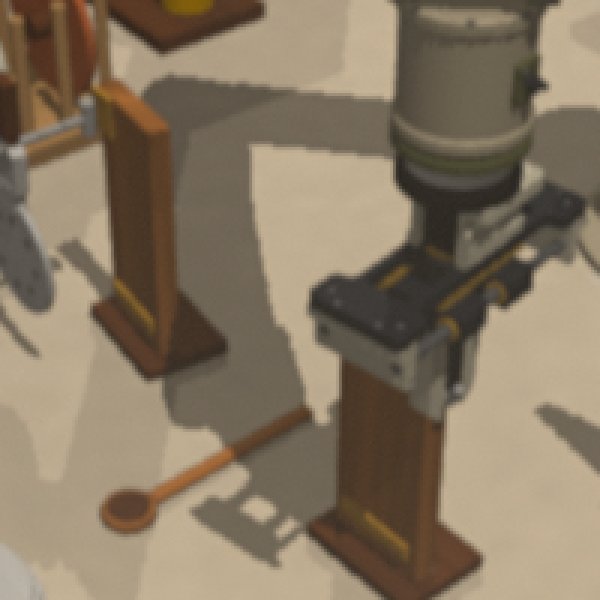

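The picture shows arm A folded under the gripper beside board A. The force is 5.6 N, so the stop has been felt. I'll increase the press in small steps.

>>> {"name": "send_rows", "arguments": {
  "increments": [
    {"offset":[0,-0.0002,0],"angular":[0,0,0],"fingers":0.64},
    {"offset":[0,-0.0004,0],"angular":[0,0,0],"fingers":0.64},
    {"offset":[0,-0.0006,0],"angular":[0,0,0],"fingers":0.64},
    {"offset":[0,-0.0008,0],"angular":[0,0,0],"fingers":0.64},
    {"offset":[0,-0.0008,0],"angular":[0,0,0],"fingers":0.64}
  ]
}}

```text
clock: 28.35
position: [0.5106, 0.1989, 0.2018]
orientation: [0.633, 0.774, 0.001, 0.0]
ft_force: [6.3, 2.2, 0.0]
opening: 0.017
grip_force: 3.0
```

>>> {"name": "send_rows", "arguments": {
  "increments": [
    {"offset":[0,-0.0005,0],"angular":[0,0,0],"fingers":0.64},
    {"offset":[0,-0.001,0],"angular":[0,0,0],"fingers":0.64},
    {"offset":[0,-0.0015,0],"angular":[0,0,0],"fingers":0.64},
    {"offset":[0,-0.002,0],"angular":[0,0,0],"fingers":0.64},
    {"offset":[0,-0.002,0],"angular":[0,0,0],"fingers":0.64}
  ]
}}

```text
clock: 28.77
position: [0.5091, 0.1987, 0.202]
orientation: [0.633, 0.774, 0.001, 0.0]
ft_force: [7.8, 2.4, -1.9]
opening: 0.019
grip_force: 4.0
```

The fingers are yielding at their 4 N limit. I'll back off slightly and stiffen the grip limit before pressing on.

>>> {"name": "send_rows", "arguments": {
  "increments": [
    {"offset":[0,0.001,0],"angular":[0,0,0],"fingers":0.6},
    {"offset":[0,0.002,0],"angular":[0,0,0],"fingers":0.6},
    {"offset":[0,0.002,0],"angular":[0,0,0],"fingers":0.6},
    {"offset":[0,0.002,0],"angular":[0,0,0],"fingers":0.6},
    {"offset":[0,0.002,0],"angular":[0,0,0],"fingers":0.6}
  ]
}}

```text
clock: 29.18
position: [0.5099, 0.1987, 0.2017]
orientation: [0.633, 0.774, 0.0, 0.0]
ft_force: [5.0, 1.7, -1.0]
opening: 0.0187
grip_force: 2.5
```

>>> {"name": "send_rows", "arguments": {
  "increments": [
    {"offset":[0,0,0],"angular":[0,0,0],"fingers":0.6},
    {"offset":[0,0,0],"angular":[0,0,0],"fingers":0.6},
    {"offset":[0,0,0],"angular":[0,0,0],"fingers":0.6},
    {"offset":[0,0,0],"angular":[0,0,0],"fingers":0.6},
    {"offset":[0,0,0],"angular":[0,0,0],"fingers":0.6}
  ],
  "force": 30
}}

```text
clock: 29.6
position: [0.5099, 0.1987, 0.2017]
orientation: [0.633, 0.774, 0.0, 0.0]
ft_force: [4.3, 1.8, 0.3]
opening: 0.0187
grip_force: 2.5
```

>>> {"name": "send_rows", "arguments": {
  "increments": [
    {"offset":[0,-0.0005,0],"angular":[0,0,0],"fingers":0.6},
    {"offset":[0,-0.001,0],"angular":[0,0,0],"fingers":0.6},
    {"offset":[0,-0.0015,0],"angular":[0,0,0],"fingers":0.6},
    {"offset":[0,-0.0015,0],"angular":[0,0,0],"fingers":0.6},
    {"offset":[0,-0.0015,0],"angular":[0,0,0],"fingers":0.6}
  ]
}}

```text
clock: 30.02
position: [0.5093, 0.1986, 0.2019]
orientation: [0.633, 0.774, 0.001, 0.0]
ft_force: [7.6, 2.0, -1.5]
opening: 0.0189
grip_force: 3.8
```

>>> {"name": "send_rows", "arguments": {
  "increments": [
    {"offset":[0,-0.0005,0],"angular":[0,0,0],"fingers":0.6},
    {"offset":[0,-0.001,0],"angular":[0,0,0],"fingers":0.6},
    {"offset":[0,-0.0013,0],"angular":[0,0,0],"fingers":0.6},
    {"offset":[0,-0.0013,0],"angular":[0,0,0],"fingers":0.6},
    {"offset":[0,-0.0013,0],"angular":[0,0,0],"fingers":0.6}
  ]
}}

```text
clock: 30.43
position: [0.5087, 0.1986, 0.2021]
orientation: [0.633, 0.774, 0.002, 0.001]
ft_force: [9.0, 3.5, -2.2]
opening: 0.0189
grip_force: 4.8
```

>>> {"name": "send_rows", "arguments": {
  "increments": [
    {"offset":[0,-0.0005,0],"angular":[0,0,0],"fingers":0.6},
    {"offset":[0,-0.0009,0],"angular":[0,0,0],"fingers":0.6},
    {"offset":[0,-0.0009,0],"angular":[0,0,0],"fingers":0.6},
    {"offset":[0,-0.0009,0],"angular":[0,0,0],"fingers":0.6},
    {"offset":[0,-0.0009,0],"angular":[0,0,0],"fingers":0.6}
  ]
}}

```text
clock: 30.85
position: [0.5083, 0.1986, 0.2022]
orientation: [0.633, 0.774, 0.002, 0.001]
ft_force: [11.1, 3.7, -1.6]
opening: 0.0188
grip_force: 5.6
```

Tangential force is about 11.6 N. I'll hold, then back off, open and rise.

>>> {"name": "send_rows", "arguments": {
  "increments": [
    {"offset":[0,0,0],"angular":[0,0,0],"fingers":0.6},
    {"offset":[0,0,0],"angular":[0,0,0],"fingers":0.6},
    {"offset":[0,0,0],"angular":[0,0,0],"fingers":0.6},
    {"offset":[0,0,0],"angular":[0,0,0],"fingers":0.6},
    {"offset":[0,0,0],"angular":[0,0,0],"fingers":0.6}
  ]
}}

```text
clock: 31.27
position: [0.5083, 0.1986, 0.2022]
orientation: [0.633, 0.774, 0.002, 0.001]
ft_force: [11.6, 2.9, -2.0]
opening: 0.019
grip_force: 5.6
```

>>> {"name": "send_rows", "arguments": {
  "increments": [
    {"offset":[0,0.002,0],"angular":[0,0,0],"fingers":0.6},
    {"offset":[0,0.004,0],"angular":[0,0,0],"fingers":0.6},
    {"offset":[0,0.006,0],"angular":[0,0,0],"fingers":0.6},
    {"offset":[0,0.0075,0],"angular":[0,0,0],"fingers":0.6},
    {"offset":[0,0.0075,0],"angular":[0,0,0],"fingers":0.6}
  ]
}}

```text
clock: 31.68
position: [0.5126, 0.1987, 0.2011]
orientation: [0.633, 0.774, -0.001, -0.0]
ft_force: [-0.6, -0.7, 0.5]
opening: 0.0185
grip_force: 0.0
```

>>> {"name": "send_rows", "arguments": {
  "increments": [
    {"offset":[0,0,0],"angular":[0,0,0],"fingers":0.5},
    {"offset":[0,0,0],"angular":[0,0,0],"fingers":0.4},
    {"offset":[0,0,-0.01],"angular":[0,0,0],"fingers":0.4},
    {"offset":[0,0,-0.03],"angular":[0,0,0],"fingers":0.4},
    {"offset":[0,0,-0.06],"angular":[0,0,0],"fingers":0.4}
  ],
  "force": 5
}}

```text
clock: 32.1
position: [0.5121, 0.1987, 0.261]
orientation: [0.633, 0.774, -0.002, -0.001]
ft_force: [-0.4, -0.3, 0.2]
opening: 0.0278
grip_force: 0.0
```

>>> {"name": "send_rows", "arguments": {
  "increments": [
    {"offset":[0.02,0,-0.03],"angular":[0,0,0],"fingers":0.4},
    {"offset":[0.05,0,-0.06],"angular":[0,0,0],"fingers":0.4},
    {"offset":[0.08,0,-0.08],"angular":[0,0,0],"fingers":0.4},
    {"offset":[0.11,0,-0.09],"angular":[0,0,0],"fingers":0.4},
    {"offset":[0.13,0,-0.09],"angular":[0,0,0],"fingers":0.4}
  ]
}}

```text
clock: 32.52
position: [0.4868, 0.3303, 0.3556]
orientation: [0.632, 0.775, 0.003, 0.0]
ft_force: [0.2, -0.7, -0.4]
opening: 0.0279
grip_force: 0.0
```

```bash
python3 - <<'E'
from h import *
st()
for n in ('top','scene'):
    p,d,P,K,T=grab(n,n+'e.png'); arms(n,P,p,boxA=(.512,.55,.09,.24),boxB=(.53,.66,-.26,-.18))
    m=(P[...,2]>.245)&(P[...,2]<.29)&(P[...,0]>.57)&(P[...,0]<.61)&(P[...,1]>-.25)&(P[...,1]<-.19); q=P[m]; print('tab',len(q),q.mean(0).round(3) if len(q) else '',q[:,2].max().round(3))
E
```

```text
{'clock': 32.5167, 'position': [0.4868, 0.3303, 0.3556], 'orientation': [0.6322, 0.7748, 0.0026, 0.0002], 'ft_force': [0.1628, -0.6991, -0.358], 'opening': 0.0279, 'grip_force': 0.0, 'joint_pos': [-0.2262, 0.3633, -0.6457, 1.7254, 0.2393, 1.1273, -0.741]}
top A 224 dir deg -85.1 ends [515.  218.9 525.7  92.9] zmed 0.2188
top B 181 dir deg 0.1 ends [ 530.4 -221.7  630.8 -221.6] zmed 0.2187
tab 104 [ 0.588 -0.215  0.272] 0.286
scene A 260 dir deg -84.4 ends [516.1 224.5 528.5  96.8] zmed 0.218
scene B 177 dir deg -1.4 ends [ 533.  -214.7  629.9 -217.1] zmed 0.2176
tab 128 [ 0.591 -0.21   0.266] 0.282
```

```bash
python3 -c "
from workcell import ctrl
print(ctrl.sign_off())"
```

```text
the job is handed in; nothing more can be done
None
```

The job is handed in after 32.5 s: hook B is swung out to its stop with the diffuser hanging on it, and hook A is folded and was pressed home at about 11.6 N for about half a second. I never deliberately moved anything else on the ledge, but I did not check those things again at the end.

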